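# Park the index screw of a lacquer lathe and bring the bowl to the tool rest

### The job

The spindle of the lathe is locked by its spring-loaded captive index screw. Pull the screw's black knob straight up until its thread meets the collar, keep a light pull while you wind it counter-clockwise so that the thread catches, and wind it fully out to its stop so that it stays parked by itself, without forcing the thread. Then turn the bowl by its foot until the pale filler stripe faces the middle of the tool rest, and leave everything else where it lies.

Things in the scene. Friction and masses are not known exactly. Their poses are not given: they have to be found in the camera images.
- lathe: Black steel lathe box, 336 x 336 mm, deck 105 mm above the table, fixed at any place and yaw; origin at table height on the vertical spindle axis, z up. In its frame the index screw's axis is vertical at x 0, y +108 mm; +x points away from the switch panel.
- collar_top (a point): Centre of the top face of the brass collar that carries the index screw: 29 mm diameter, 34 mm tall, top 176 mm above the table, on a steel bracket (highest point 168 mm above the table) beside the wheel.
- knob (a point): Middle of the screw's knob, on its vertical axis; rises with the screw, does not turn. Round fluted black knob, 30 mm diameter, from 14 mm below to 13 mm above this point, which is 192 mm above the table when the screw is home (knob then 2 mm above the collar). Nothing stands within 45 mm of the axis at knob height.
- draw (a joint): How far the screw is drawn up, in m. 0: home, the nose 9 mm deep in a hole of the wheel, locking it. A spring pulls it down with 4.5 N, rising 0.15 N per mm. Pulled straight up, it stops on the thread between 3 and 9.5 mm (hidden, differs each time). Wound counter-clockwise (from above) it rises 3.5 mm per rad. At its upper stop, let go, it rests at about 0.0150; parked means over 0.0136.
- screw: The index screw with its knob; origin on its axis. Over 15 N on its thread damages it: the pull beyond the spring's force or, once caught, the spring's 6 to 7 N plus any push down. Wound counter-clockwise while kept pulled up against the thread, it catches after 0.5 to 2.1 rad; let go, it then stays out (0.8 mm play) and does not unwind; as it winds it rises and the hand must rise with it.
- screw_nose (a point): Lower end of the screw's 8 mm steel nose. The stop comes after 2.2 to 3.8 rad of winding in all, at about 0.1 N m. Let go before the thread has caught, it springs home, or hangs less than 9.5 mm out, but keeps its angle: pull up again and wind on under the pull. Too slack a pull misses the thread's start: turn back clockwise, begin again. Parked, a red band clears the collar.
- wheel (a joint): Turn of the spindle with wheel and bowl, in rad, counter-clockwise from above positive, 0 at the start; locked to about 0.01 rad while the nose is in the wheel. Freed, it turns without end against about 0.1 N m and stays where it is left. Aluminium wheel, 240 mm diameter, top 130 mm above the table, 24 holes near its rim.
- foot (a point): Point on the spindle axis, 9 mm below the top of the bowl's foot. The near-black bowl is fixed upside down on the mandrel: foot up, a cylinder of 46 mm diameter, 25 mm tall, its top 233 mm above the table; below it the bowl flares to 116 mm diameter at 169 mm height.
- patch (a point): Outer, lower end of the pale filler stripe (13 mm wide, from the bowl's rim up to its foot), 58 mm from the spindle axis, 172 mm above the table; turns with the bowl. It starts 0.49 to 1.34 rad clockwise of the tool rest.
- rest_tip (a point): Middle of the tool rest's edge that faces the bowl, 68 mm from the spindle axis, 178 mm above the table. Fixed steel T: bar 80 mm long, 14 mm high, square to the radius, on a post on the deck (top 188 mm above the table). The stripe faces it when point patch lies within 17 mm of this point seen from above (10 mm is the least possible).
- lacquer_cup: Small white cup, 42 mm diameter, 32 mm tall, on a corner of the lathe's deck; origin under its centre. Bystander.
- whetstone: Grey-brown finishing stone, 30 x 30 x 22 mm, on another corner of the deck; origin under its centre. Bystander.
- spare_bowl: Dark red bowl upside down on the table, 116 mm diameter, 67 mm tall; origin under its centre. Bystander.
- lacquer_jar: Amber glass jar with a black cap, 68 mm diameter, 95 mm tall; origin under its centre. Bystander.
- brush: Wooden brush, about 200 mm long, lying on the table; origin under its middle. Bystander.
- spatula: Spatula with a wooden handle, about 260 mm long, lying on the table. Bystander.
- sanding_block: Cork sanding block, 70 x 45 x 28 mm; origin under its centre. Bystander.

How it is judged:
By the outcome, as a careful person would: the job done as asked, in the order asked, and still so for the second after the job is handed in, with the robot touching nothing.
It also fails if it takes over 72 s, if anything falls off the work surface, if the arm or the gripper's body presses on something with over 40 N, if the wrist force passes 120 N, or if a joint passes its speed limit or range.

### The arm

A 6-joint arm with a two-finger parallel gripper is mounted at the origin on the work surface. World frame = base frame: x ahead of the robot, y to its left, z up, the work surface at z = 0. Lengths are in m, angles in rad, forces in N, time in s.
With the tool pointing down it reaches from about 0.35 to 0.85 m from the base axis. Payload 8.1 kg.
Tool frame: the origin (TCP) lies on the centre line of the jaws, within the pads' length; the fingertips stand 22 mm ahead of it and the grasp point (between the pads) lies 3 mm ahead of it; z points along the fingers, x is the direction in which the jaws open and shut, and the axes are right-handed (so a half turn about z gives the same grasp; the last joint's range is limited). The gripper opens to 93 mm and grips with 3 to 60 N. Pads are 15 mm wide; open, the fingers measure 128 mm over their backs; the gripper's body (75 mm by 188 mm) begins 65 mm behind the grasp point.
Start: joints at [-1.194, 0.13, 1.488, -0, 1.523, -0.085], TCP at [0.267, -0.537, 0.216] pointing down, gripper open.
Joint ranges: [-2.96, 2.96], [-0.89, 2.26], [0.02, 2.5], [-1.34, 4.48], [0, 2.73], [-2.66, 2.66]. Speed limits (rad/s): [2.39, 2.39, 2.79, 3.14, 3.14, 3.14].

### API

Orientations are given as a 3x3 rotation matrix whose columns are the frame's x, y, z axes.
In Python, from rig import robot gives the robot as it stands.
- The arm moves only by the tool apply_moves, never from a script. Its arguments are lists of equal length, an entry for each row: "slide": the shift along the tool's x, y, z in m, a list of three; "roll": the turn about the tool's z in degrees; "grip": the finger opening in m, from 0 to 0.093. In form: {"slide": [[tx, ty, tz], ...], "roll": [roll, ...], "grip": [grip, ...]}. A call has 1 to 5 rows; each row shifts and turns the pose as measured when the row begins, along the tool's axes as they then stand; what a row does not reach is not made up. A row lasts 1/12 s, in which the tool goes at most 41.7 mm and 7.16 degrees, less where a joint would pass 70% of its speed; a pose out of reach is approached as far as the arm can. A call is refused whole if a number of a shift passes 0.0417 or a number of a turn 7.16, either way. A call with a gripper value outside its range is refused whole. The fingers move at their own pace and stop on an object; "grip_force" is the grip in N (left out, the last holds). Time passes only in rows, so rows that do not move let the fingers close. It gives the time, the measured TCP pose, the force and the opening at its end, in the units of the state.
- robot.observe(): the state, without advancing time (a new reading comes with each control period).
- robot.capture(name): name is "scene" or "top" or "wrist"; returns a dict with "img" (480x640x3 uint8, blue, green, red), "fovy" (degrees; the focal length in pixels is half the picture's height over the tangent of half this angle, whatever the lens; pixels are square), "cx", "cy" (the principal point, pixels), "dist" ([k1, k2, p1, p2, k3] as OpenCV has them; the pictures are not rectified), "eye" and "rotation" of the camera in the world. Camera axes: x right, y down, z forward; pixel columns grow to the right and rows downward; lengths in m; the calibration is good to about 2 mm. A picture is of the moment at which its call begins. There is no depth.
- robot.job_done(): hands the job in, once; it reports no verdict.
Trained networks look in the newest picture that a camera, given by its name, has taken for a name from the list of things; names that differ only in an ending like _2 or _b are one class to them, and where a whole thing is asked for, a point or a joint stands for the part that bears it (a point fixed in the world has none). Each returns a list of dicts, best first, with "p" (0 to 1); they miss things now and then, are a little off and sometimes report something else, mostly with a low value. They report only what shows in the picture. A call takes as long as a camera call.
- robot.trace(query, camera): "mask" (480x640 bool, what is visible of it) and "box" ([left, top, width, height] in pixels, round what is visible of it).
- robot.spot_point(query, camera): "point" ([column, row] in pixels: a listed point, or the origin of a listed thing).
The state is a dict: "t": time; "q": joint angles; "dq": joint speeds; "effort": joint torques, N m; "tcp_pos": TCP position; "tool_rot": TCP orientation; "ft_force": force on the tool from outside, world axes, zero at the start; "ft_torque": the same for the moment, N m; "width": opening from 0.0 (shut) to 1.0 (fully open).
Only numpy, scipy, OpenCV 4.12 (cv2) and the standard library are available. Lean on these libraries where they do the work, as an engineer would, in place of code of your own. Each camera call takes 0.05 s, during which the arm holds its last target.

## Working session

There is one attempt and no reset: what is moved stays moved. The work goes in short steps, Python scripts to look and compute and a tool call to move; the robot and the scene stay as the last step left them, time stands still between calls to the robot, and variables do not carry over. Pictures are saved under pics/ and viewed, and the job is handed in when it is done.

Besides the shell and the picture viewer there is one more tool, called after ">>>" by a JSON object that holds its "fn" and its "kwargs", one argument or row to a line. apply_moves: Moves the arm, as the interface text tells. Its arguments: {"type":"object","properties":{"slide":{"type":"array","items":{"type":"array","items":{"type":"number"}}},"roll":{"type":"array","items":{"type":"number"}},"grip":{"type":"array","items":{"type":"number"}},"grip_force":{"type":"number"}},"required":["slide","roll","grip"]}

```bash
ls; mkdir -p pics; cat > h.py <<'E'
import numpy as np,cv2
from rig import robot
def K(c):
    f=240/np.tan(np.radians(c["fovy"])/2)
    return np.array([[f,0,c["cx"]],[0,f,c["cy"]],[0,0,1]])
def ray(c,p):
    u=cv2.undistortPoints(np.array([[p]],float),K(c),np.array(c["dist"],float))[0,0]
    return np.array(c["eye"]),np.array(c["rotation"])@np.array([u[0],u[1],1])
def at(c,p,z):
    e,d=ray(c,p); return e+d*(z-e[2])/d[2]
def proj(c,P):
    R=np.array(c["rotation"]);P=np.atleast_2d(P)
    pc=(P-np.array(c["eye"]))@R
    return cv2.projectPoints(pc,np.zeros(3),np.zeros(3),K(c),np.array(c["dist"],float))[0][:,0]
E
python3 - <<'E'
from h import *
print(robot.observe())
Z=dict(collar_top=.176,knob=.192,foot=.224,patch=.172,rest_tip=.178,lathe=0,lacquer_cup=.105,whetstone=.105,spare_bowl=0,lacquer_jar=0)
for n in("scene","top","wrist"):
    c=robot.capture(n);cv2.imwrite(f"pics/{n}0.png",c["img"]);print(n,c["eye"],c["fovy"])
    for q,z in Z.items():
        if n=="wrist" and q not in("knob","foot","patch","rest_tip","collar_top"):continue
        for r in robot.spot_point(q,n)[:2]:
            print(q,np.round(r["p"],2),np.round(r["point"]),np.round(at(c,r["point"],z),4))
E
```

```text
pics
{'t': 0.0, 'q': array([-1.19437324e+00,  1.31156585e-01,  1.48925560e+00,  1.52104614e-05,
        1.52296088e+00, -8.54177607e-02]), 'dq': array([ 0.00075121,  0.00273268,  0.00051782, -0.00034332,  0.00043607,
        0.0013839 ]), 'effort': array([ 2.99327432e-03, -5.59841180e+01, -4.91757202e+01,  7.70101044e-02,
        3.53174075e-02, -1.22102815e-04]), 'tcp_pos': array([ 0.26717079, -0.53661895,  0.21520316]), 'tool_rot': array([[ 4.45595623e-01, -8.95234121e-01, -6.40342813e-04],
       [-8.95232595e-01, -4.45596052e-01,  1.66134007e-03],
       [-1.77262255e-03, -1.67030107e-04, -9.99998415e-01]]), 'ft_force': array([-0.06498647,  0.49117006, -0.11852036]), 'ft_torque': array([-0.03828436, -0.00227189, -0.04974533]), 'width': 0.9981747716959783}
scene [ 1.40119204 -0.2899303   0.83995276] 51.99993600919212
collar_top 0.9 [336. 243.] [0.5899 0.0291 0.176 ]
knob 0.57 [334. 237.] [0.587  0.0242 0.192 ]
foot 0.61 [284. 224.] [ 0.5503 -0.0788  0.224 ]
foot 0.44 [350. 306.] [ 0.8301 -0.0354  0.224 ]
patch 0.73 [287. 232.] [ 0.5106 -0.0631  0.172 ]
rest_tip 0.82 [260. 234.] [ 
[... 302 characters left out ...]
69631 1.44403918] 48.7514248224063
collar_top 0.66 [311. 223.] [0.5838 0.0156 0.176 ]
knob 0.68 [308. 217.] [0.5945 0.0222 0.192 ]
patch 0.61 [345. 257.] [ 0.5009 -0.0673  0.172 ]
rest_tip 0.75 [369. 255.] [ 0.5053 -0.1234  0.178 ]
lathe 0.94 [346. 242.] [ 0.5612 -0.0802  0.    ]
lacquer_cup 0.62 [174. 278.] [0.4515 0.3654 0.105 ]
lacquer_cup 0.59 [416. 207.] [ 0.6375 -0.2546  0.105 ]
whetstone 0.55 [314. 173.] [0.7282 0.0098 0.105 ]
whetstone 0.27 [308. 221.] [0.6012 0.0235 0.105 ]
spare_bowl 0.9 [171. 277.] [0.461  0.4023 0.    ]
lacquer_jar 0.62 [312. 172.] [0.7571 0.0171 0.    ]
wrist [ 0.33183815 -0.5052648   0.38506865] 58.90736423410359
patch 0.43 [292.  17.] [ 0.3684 -0.4692  0.172 ]
```

```bash
python3 - <<'E'
import cv2
for n,(x,y,w,h) in dict(scene=(180,160,260,195),top=(240,130,240,180)).items():
    i=cv2.imread(f"pics/{n}0.png")
    cv2.imwrite(f"pics/{n}0c.png",cv2.resize(i[y:y+h,x:x+w],(800,600),interpolation=cv2.INTER_CUBIC))
E
```

```text
(no output)
```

View pics/scene0c.png

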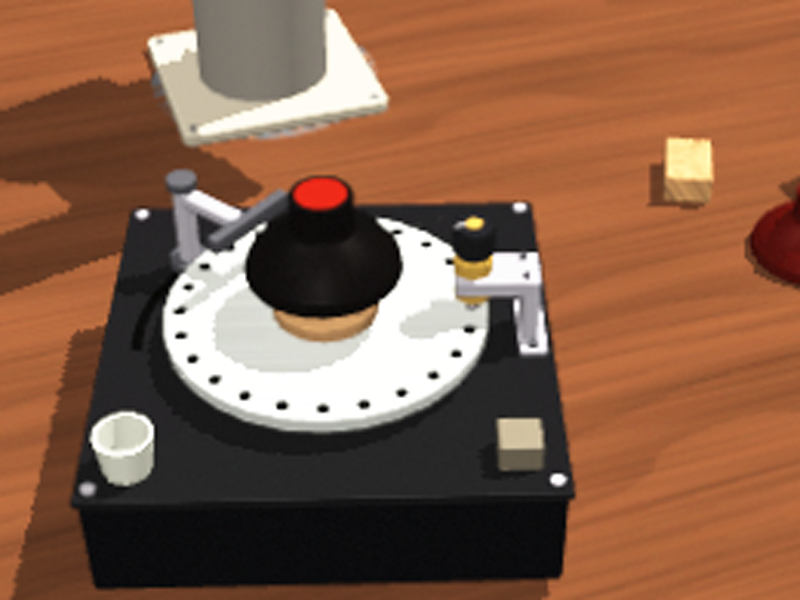

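View pics/top0c.png

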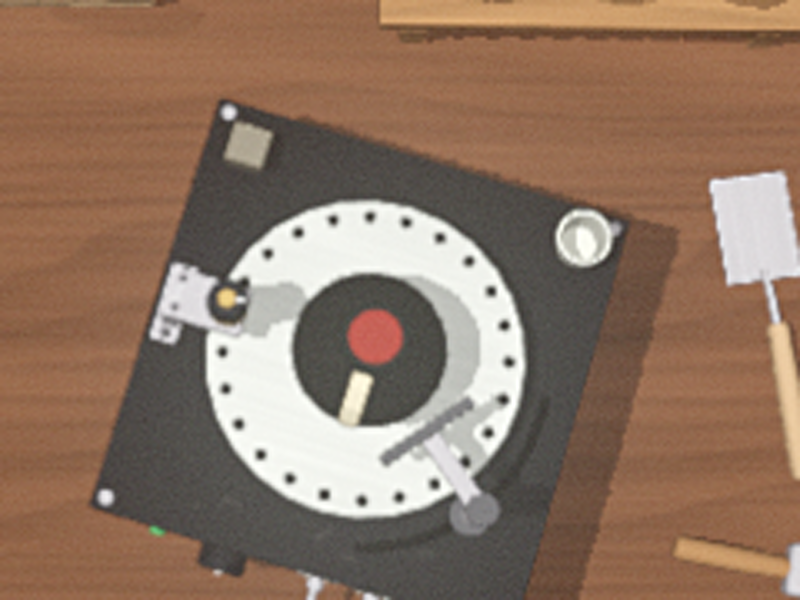

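View pics/scene0.png

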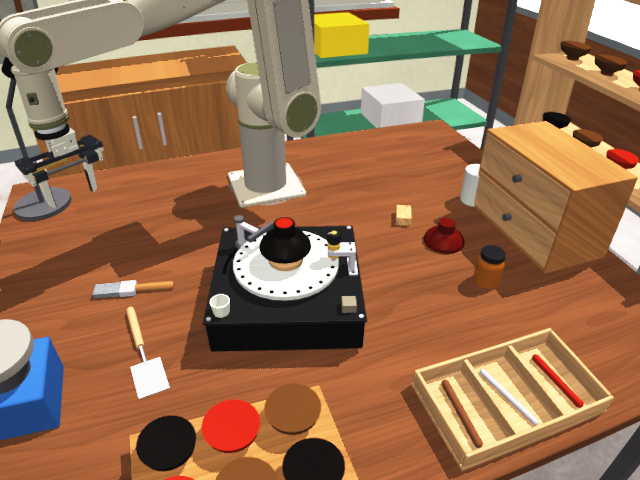

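```bash
cat > fit.py <<'E'
from h import *
from scipy.optimize import least_squares
E
python3 - <<'E'
from h import *
for n in("scene","top"):
    c=robot.capture(n);im=c["img"];hsv=cv2.cvtColor(im,cv2.COLOR_BGR2HSV)
    red=((hsv[...,0]<8)|(hsv[...,0]>172))&(hsv[...,1]>150)&(hsv[...,2]>120)
    nn,l,s,ce=cv2.connectedComponentsWithStats(red.astype(np.uint8))
    for i in range(1,nn):
        if s[i,4]>20 and 250<ce[i][0]<400 and 200<ce[i][1]<260: print(n,"foot top",s[i],ce[i],at(c,ce[i],.233))
    yl=(hsv[...,0]>15)&(hsv[...,0]<35)&(hsv[...,1]>90)&(hsv[...,2]>150)
    nn,l,s,ce=cv2.connectedComponentsWithStats(yl.astype(np.uint8))
    for i in range(1,nn):
        if s[i,4]>3 and 295<ce[i][0]<345 and 200<ce[i][1]<260: print(n,"yellow",s[i],ce[i],at(c,ce[i],.206))
    for q,z in (("knob",.192),("foot",.224),("wheel",.13)):
        for r in robot.trace(q,n)[:1]:
            m=r["mask"];ys,xs=np.nonzero(m);print(q,r["p"],r["box"],m.sum(),at(c,(xs.mean(),ys.mean()),z))
# top crop deck corner screws
c=robot.capture("top")
P=np.array([[228,112],[105,497],[617,229]])*0.3+[240,130]
for p in P: print(at(c,p,.105))
E
```

```text
scene foot top [275 218  18  10 148] [283.68243243 222.5       ] [ 0.55568414 -0.08038217  0.233     ]
scene yellow [331 231   6   4  19] [333.63157895 232.26315789] [0.58875543 0.02257976 0.206     ]
scene yellow [327 243  13   8  66] [333.25757576 246.81818182] [0.63729656 0.00392221 0.206     ]
scene yellow [330 256   8   3  17] [333.94117647 257.05882353] [ 0.66987959 -0.00652268  0.206     ]
knob 0.47 [325.6, 228.3, 20.4, 16.2] 221 [0.58501292 0.024816   0.192     ]
foot 0.98 [232.6, 214.4, 106.9, 86.6] 6087 [ 0.67691533 -0.1128117   0.224     ]
wheel 0.75 [233.7, 216.9, 107.1, 84.2] 5981 [ 0.56728522 -0.08558174  0.13      ]
top yellow [305 217   6   5  24] [307.29166667 218.95833333] [0.58825763 0.02439182 0.206     ]
knob 0.65 [302.1, 210.8, 9.0, 16.7] 149 [0.58989505 0.02441438 0.192     ]
[0.75229934 0.02424446 0.105     ]
[0.45133068 0.11570293 0.105     ]
[ 0.66065904 -0.27937451  0.105     ]
```

```bash
cat > plan.py <<'E'
import sys
from h import *
# plan.py x y z q6target maxstep
def plan(x,y,z,roll_left,ms=.03,mr=7,n=5):
    s=robot.observe();p=s["tcp_pos"].copy();R=s["tool_rot"].copy();T=np.array([x,y,z])
    out=[];rl=[]
    for i in range(n):
        d=T-p;L=np.linalg.norm(d);st=d*min(1,ms/L) if L>1e-6 else d
        tl=np.round(R.T@st,4);r=float(np.clip(roll_left,-mr,mr));r=round(r,1)
        out.append(tl.tolist());rl.append(r);roll_left-=r
        p=p+R@tl
        a=np.radians(r);R=R@np.array([[np.cos(a),-np.sin(a),0],[np.sin(a),np.cos(a),0],[0,0,1]])
    print("t",s["t"],"pos",np.round(s["tcp_pos"],4),"q6",round(s["q"][5],3),"F",np.round(s["ft_force"],2),"T",np.round(s["ft_torque"],3),"w",round(s["width"]*.093,4))
    print(out,rl,"left",round(roll_left,1), "pos_end",np.round(p,4))
if __name__=="__main__":
    a=list(map(float,sys.argv[1:])); plan(*a)
E
python3 - <<'E'
from plan import *
plan(.267,-.537,.30,130,.04,7,3)
E
```

```text
t 1.85 pos [ 0.2673 -0.5371  0.2162] q6 -0.085 F [-1.04 -0.64 -0.05] T [-0.015  0.019  0.034] w 0.0925
[[-0.0001, 0.0001, -0.04], [-0.0001, 0.0002, -0.04], [-0.0001, -0.0, -0.0038]] [7.0, 7.0, 7.0] left 109.0 pos_end [ 0.267 -0.537  0.3  ]
```

>>> {"fn": "apply_moves", "kwargs": {
  "slide": [
    [0, 0, -0.04],
    [0, 0, -0.04],
    [0, 0, -0.02],
    [0, 0, 0],
    [0, 0, 0]
  ],
  "roll": [7, 7, 7, 7, 7],
  "grip": [0.055, 0.055, 0.055, 0.055, 0.055]
}}

```text
t: 2.27
tcp_pos: [0.2666, -0.5351, 0.3173]
tool_rot: [[-0.16, -0.987, -0.003], [-0.987, 0.16, 0.007], [-0.006, 0.004, -1.0]]
ft_force: [0.1, -0.2, -0.8]
width: 0.691
```

```bash
python3 plan.py .588 .0232 .30 95 .04 7 5
```

```text
Traceback (most recent call last):
  File "plan.py", line 16, in <module>
    a=list(map(float,sys.argv[1:])); plan(*a)
                                     ~~~~^^^^
  File "plan.py", line 7, in plan
    for i in range(n):
             ~~~~~^^^
TypeError: 'float' object cannot be interpreted as an integer
```

```bash
sed -i 's/range(n)/range(int(n))/' plan.py; python3 plan.py .588 .0232 .30 95 .04 7 5
```

```text
t 2.2667 pos [ 0.2666 -0.5351  0.3173] q6 0.538 F [ 0.11 -0.2  -0.81] T [0.042 0.006 0.001] w 0.0643
[[-0.0374, -0.0141, 0.0013], [-0.0388, -0.0095, 0.0013], [-0.0397, -0.0047, 0.0012], [-0.04, 0.0002, 0.0013], [-0.0397, 0.0051, 0.0012]] [7.0, 7.0, 7.0, 7.0, 7.0] left 60.0 pos_end [ 0.3664 -0.3618  0.3119]
```

>>> {"fn": "apply_moves", "kwargs": {
  "slide": [
    [-0.0374, -0.014, 0],
    [-0.0388, -0.0095, 0],
    [-0.0397, -0.0047, 0],
    [-0.04, 0, 0],
    [-0.0397, 0.005, 0]
  ],
  "roll": [7, 7, 7, 7, 7],
  "grip": [0.055, 0.055, 0.055, 0.055, 0.055]
}}

```text
t: 2.68
tcp_pos: [0.3626, -0.3682, 0.318]
tool_rot: [[-0.695, -0.719, -0.003], [-0.719, 0.695, 0.004], [-0.001, 0.005, -1.0]]
ft_force: [0.4, -0.4, 0.4]
width: 0.589
```

```bash
python3 plan.py .588 .0232 .30 60 .04 7 5
```

```text
t 2.6833 pos [ 0.3626 -0.3682  0.318 ] q6 1.447 F [ 0.4  -0.39  0.4 ] T [ 0.088 -0.042  0.017] w 0.0548
[[-0.0388, 0.0097, 0.0017], [-0.0373, 0.0144, 0.0017], [-0.0353, 0.0188, 0.0016], [-0.0327, 0.023, 0.0017], [-0.0297, 0.0268, 0.0016]] [7.0, 7.0, 7.0, 7.0, 7.0] left 25.0 pos_end [ 0.4625 -0.1949  0.31  ]
```

```bash
python3 plan.py .588 .0232 .30 0 .04 7 10
```

```text
t 2.6833 pos [ 0.3626 -0.3682  0.318 ] q6 1.447 F [ 0.4  -0.39  0.4 ] T [ 0.088 -0.042  0.017] w 0.0548
[[-0.0388, 0.0097, 0.0017], [-0.0388, 0.0097, 0.0017], [-0.0388, 0.0097, 0.0016], [-0.0388, 0.0097, 0.0017], [-0.0388, 0.0097, 0.0016], [-0.0388, 0.0098, 0.0017], [-0.0388, 0.0098, 0.0016], [-0.0388, 0.0097, 0.0017], [-0.0388, 0.0098, 0.0016], [-0.0388, 0.0097, 0.0017]] [0.0, 0.0, 0.0, 0.0, 0.0, 0.0, 0.0, 0.0, 0.0, 0.0] left 0.0 pos_end [ 0.5623 -0.0215  0.302 ]
```

>>> {"fn": "apply_moves", "kwargs": {
  "slide": [
    [-0.0388, 0.0097, 0.0],
    [-0.0388, 0.0097, 0],
    [-0.0388, 0.0097, 0],
    [-0.0388, 0.0097, 0],
    [-0.0388, 0.0097, 0]
  ],
  "roll": [0, 0, 0, 0, 0],
  "grip": [0.055, 0.055, 0.055, 0.055, 0.055]
}}

```text
t: 3.1
tcp_pos: [0.4664, -0.1875, 0.3193]
tool_rot: [[-0.703, -0.711, -0.001], [-0.711, 0.703, 0.002], [-0.001, 0.002, -1.0]]
ft_force: [0.6, -0.7, -0.1]
width: 0.591
```

>>> {"fn": "apply_moves", "kwargs": {
  "slide": [
    [-0.0388, 0.0097, 0.0],
    [-0.0388, 0.0097, 0],
    [-0.0388, 0.0097, 0],
    [-0.0388, 0.0097, 0],
    [-0.0388, 0.0097, 0]
  ],
  "roll": [0, 0, 0, 0, 0],
  "grip": [0.055, 0.055, 0.055, 0.055, 0.055]
}}

```text
t: 3.52
tcp_pos: [0.5707, -0.007, 0.3212]
tool_rot: [[-0.703, -0.711, 0.003], [-0.711, 0.703, 0.001], [-0.003, -0.002, -1.0]]
ft_force: [0.1, -1.2, -0.3]
width: 0.593
```

```bash
python3 - <<'E'
from plan import *
c=robot.capture("wrist");cv2.imwrite("pics/w1.png",c["img"])
for q,z in dict(collar_top=.176,knob=.192,foot=.224,patch=.172,rest_tip=.178).items():
    for r in robot.spot_point(q,"wrist")[:1]: print(q,r["p"],np.round(r["point"]),np.round(at(c,r["point"],z),4))
print("proj",proj(c,[[.588,.0232,.205],[.556,-.081,.233]]))
plan(.588,.0232,.30,0,.04)
E
```

```text
collar_top 0.75 [287. 228.] [0.589 0.019 0.176]
knob 0.79 [280. 235.] [0.5904 0.0225 0.192 ]
foot 0.81 [431. 172.] [ 0.5556 -0.0827  0.224 ]
patch 0.6 [446. 228.] [ 0.5017 -0.0673  0.172 ]
rest_tip 0.77 [501. 183.] [ 0.5013 -0.1199  0.178 ]
proj [[279.66836823 242.9122134 ]
 [431.65254224 175.22998052]]
t 3.8167 pos [ 0.5697 -0.0099  0.3209] q6 2.244 F [ 0.26 -0.63  0.12] T [ 0.035 -0.002 -0.013] w 0.0547
[[-0.0336, 0.0096, 0.0194], [-0.0028, 0.0008, 0.0016], [0.0, -0.0, -0.0], [0.0, -0.0, -0.0], [0.0, -0.0, -0.0]] [0.0, 0.0, 0.0, 0.0, 0.0] left 0.0 pos_end [0.588  0.0233 0.3   ]
```

View pics/w1.png

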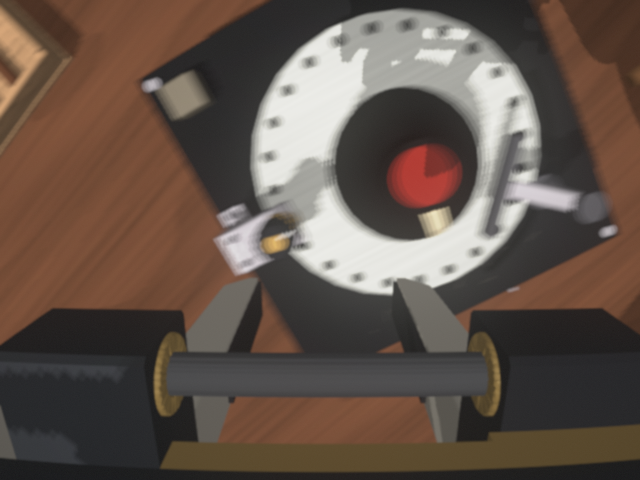

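>>> {"fn": "apply_moves", "kwargs": {
  "slide": [
    [-0.033, 0.0096, 0.019],
    [-0.003, 0.001, 0.02],
    [0, 0, 0.01],
    [0, 0, 0],
    [0, 0, 0]
  ],
  "roll": [0, 0, 0, 0, 0],
  "grip": [0.055, 0.055, 0.055, 0.055, 0.055]
}}

```text
t: 4.23
tcp_pos: [0.5875, 0.0154, 0.2737]
tool_rot: [[-0.712, -0.702, 0.007], [-0.702, 0.712, -0.002], [-0.004, -0.006, -1.0]]
ft_force: [0.2, -1.0, 0.1]
width: 0.589
```

```bash
python3 - <<'E'
from plan import *
c=robot.capture("wrist");cv2.imwrite("pics/w2.png",c["img"])
for q,z in dict(collar_top=.176,knob=.192,foot=.224,patch=.172,rest_tip=.178).items():
    for r in robot.spot_point(q,"wrist")[:1]: print(q,r["p"],np.round(r["point"]),np.round(at(c,r["point"],z),4))
for r in robot.trace("knob","wrist")[:1]:
    m=r["mask"];ys,xs=np.nonzero(m);print(r["p"],r["box"],at(c,(xs.mean(),ys.mean()),.198))
print("proj",proj(c,[[.588,.0232,.205],[.556,-.081,.233]]))
plan(.588,.0232,.25,0,.04)
E
```

```text
collar_top 0.69 [320. 245.] [0.5878 0.0221 0.176 ]
knob 0.9 [317. 248.] [0.5907 0.0216 0.192 ]
foot 0.68 [501. 176.] [ 0.5558 -0.081   0.224 ]
patch 0.74 [320. 243.] [0.5884 0.0222 0.172 ]
rest_tip 0.64 [573. 185.] [ 0.5004 -0.1208  0.178 ]
0.98 [291.8, 224.4, 56.0, 56.7] [0.58923899 0.02117894 0.198     ]
proj [[318.13698186 259.25246183]
 [508.16528961 177.33921623]]
t 4.5833 pos [0.5884 0.0166 0.2745] q6 2.304 F [ 0.14 -0.62 -0.06] T [ 0.094  0.003 -0.033] w 0.0551
[[-0.0042, 0.0052, 0.0245], [-0.0, 0.0, 0.0], [-0.0, 0.0, 0.0], [-0.0, 0.0, 0.0], [-0.0, 0.0, 0.0]] [0.0, 0.0, 0.0, 0.0, 0.0] left 0.0 pos_end [0.588  0.0232 0.25  ]
```

View pics/w2.png

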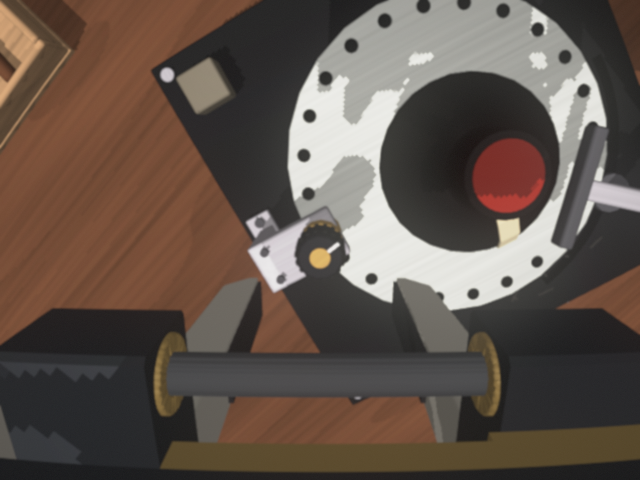

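>>> {"fn": "apply_moves", "kwargs": {
  "slide": [
    [-0.0042, 0.0052, 0.01],
    [0, 0, 0.01],
    [0, 0, 0],
    [0, 0, 0]
  ],
  "roll": [0, 0, 0, 0],
  "grip": [0.055, 0.055, 0.055, 0.055]
}}

```text
t: 4.92
tcp_pos: [0.5882, 0.0242, 0.2532]
tool_rot: [[-0.711, -0.703, 0.011], [-0.703, 0.711, -0.002], [-0.007, -0.009, -1.0]]
ft_force: [0.5, 0.2, -0.1]
width: 0.591
```

```bash
python3 plan.py .588 .0232 .203 0 .015 7 5
```

```text
t 4.9167 pos [0.5882 0.0242 0.2532] q6 2.316 F [ 0.54  0.21 -0.1 ] T [ 0.135  0.059 -0.048] w 0.055
[[0.0003, -0.0, 0.015], [0.0004, -0.0, 0.015], [0.0003, -0.0001, 0.015], [0.0002, 0.0, 0.0052], [-0.0, 0.0, 0.0]] [0.0, 0.0, 0.0, 0.0, 0.0] left 0.0 pos_end [0.588  0.0232 0.203 ]
```

>>> {"fn": "apply_moves", "kwargs": {
  "slide": [
    [0.0005, 0, 0.015],
    [0.0004, 0, 0.015],
    [0.0003, 0, 0.013],
    [0, 0, 0.003],
    [0, 0, 0]
  ],
  "roll": [0, 0, 0, 0, 0],
  "grip": [0.055, 0.055, 0.055, 0.055, 0.055]
}}

```text
t: 5.33
tcp_pos: [0.5877, 0.0238, 0.2049]
tool_rot: [[-0.71, -0.704, 0.01], [-0.704, 0.71, -0.002], [-0.006, -0.009, -1.0]]
ft_force: [0.4, -0.1, 1.5]
width: 0.591
```

```bash
python3 plan.py .588 .0232 .203 0 .015 7 5
```

```text
t 5.3333 pos [0.5877 0.0238 0.2049] q6 2.315 F [ 0.37 -0.11  1.49] T [ 0.1    0.035 -0.034] w 0.055
[[0.0002, -0.0006, 0.0019], [0.0, -0.0, -0.0], [0.0, -0.0, -0.0], [0.0, -0.0, -0.0], [0.0, -0.0, -0.0]] [0.0, 0.0, 0.0, 0.0, 0.0] left 0.0 pos_end [0.588  0.0232 0.203 ]
```

>>> {"fn": "apply_moves", "kwargs": {
  "slide": [
    [0.0002, -0.0006, 0.002],
    [0, 0, 0],
    [0, 0, 0],
    [0, 0, 0],
    [0, 0, 0]
  ],
  "roll": [0, 0, 0, 0, 0],
  "grip": [0.04, 0.02, 0.02, 0.02, 0.02],
  "grip_force": 20
}}

```text
t: 5.75
tcp_pos: [0.5889, 0.0231, 0.2049]
tool_rot: [[-0.71, -0.704, 0.013], [-0.704, 0.71, -0.002], [-0.008, -0.01, -1.0]]
ft_force: [-0.2, 0.3, -0.2]
width: 0.283
```

>>> {"fn": "apply_moves", "kwargs": {
  "slide": [
    [0, 0, 0],
    [0, 0, 0],
    [0, 0, 0],
    [0, 0, 0],
    [0, 0, 0]
  ],
  "roll": [0, 0, 0, 0, 0],
  "grip": [0.02, 0.02, 0.02, 0.02, 0.02]
}}

```text
t: 6.17
tcp_pos: [0.5898, 0.023, 0.2066]
tool_rot: [[-0.71, -0.704, 0.015], [-0.704, 0.71, -0.002], [-0.009, -0.012, -1.0]]
ft_force: [0.5, 0.2, -0.1]
width: 0.214
```

```bash
python3 plan.py .588 .0232 .203 0 .015 7 1
```

```text
t 6.1667 pos [0.5898 0.023  0.2066] q6 2.314 F [ 0.47  0.15 -0.09] T [0.106 0.016 0.066] w 0.0199
[[0.0012, 0.0014, 0.0035]] [0.0] left 0.0 pos_end [0.588  0.0232 0.203 ]
```

```bash
python3 - <<'E'
from plan import *
c=robot.capture("wrist");cv2.imwrite("pics/w3.png",c["img"])
c=robot.capture("scene");cv2.imwrite("pics/s3.png",cv2.resize(c["img"][160:310,230:430],(800,600),interpolation=cv2.INTER_CUBIC))
plan(.588,.0232,.203,0,.04,7,1)
E
```

```text
t 6.2667 pos [0.5898 0.0231 0.2065] q6 2.314 F [ 1.13 -0.    0.22] T [0.074 0.032 0.009] w 0.0201
[[0.0012, 0.0014, 0.0035]] [0.0] left 0.0 pos_end [0.588  0.0232 0.203 ]
```

View pics/w3.png

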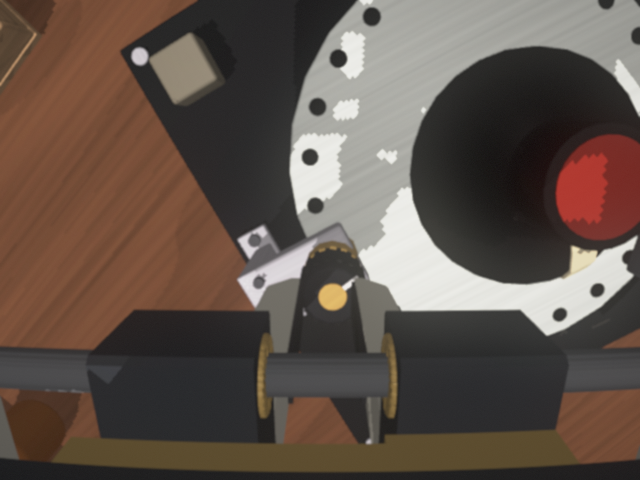

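View pics/s3.png

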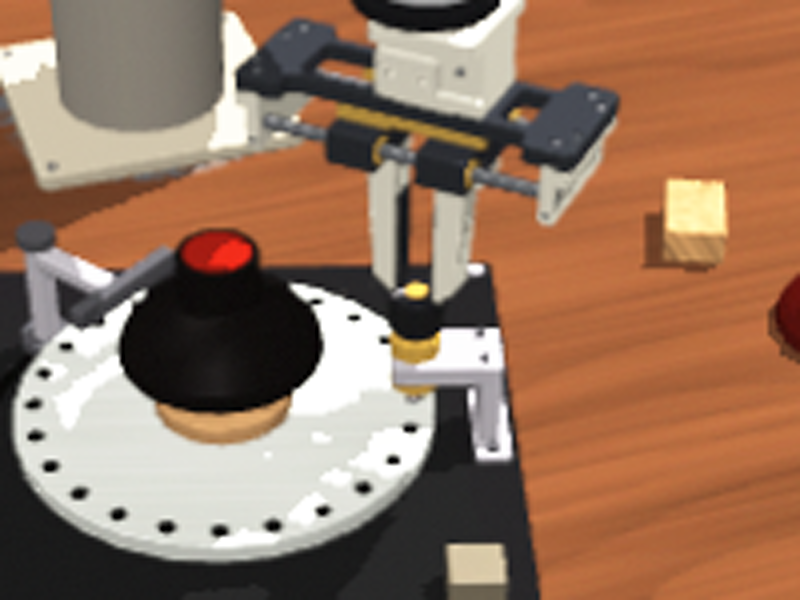

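```bash
python3 - <<'E'
from plan import *
s=robot.observe();p=s["tcp_pos"];R=s["tool_rot"]
pts=[p,p+.022*R[:,2],p+R@[.01,0,.022],p+R@[-.01,0,.022],[.588,.0232,.205],[.588,.0232,.178]]
for n in("wrist","scene","top"):
    c=robot.capture(n);q=proj(c,pts);print(n,np.round(q,1).tolist())
    if n=="scene":print(((q-[230,160])*4).round())
    if n=="top":
        im=c["img"][160:280,240:400];cv2.imwrite("pics/t4.png",cv2.resize(im,(800,600),interpolation=cv2.INTER_CUBIC));print(((q-[240,160])*5).round())
E
```

```text
wrist [[327.8, 296.5], [327.7, 278.3], [348.6, 278.3], [306.8, 278.3], [330.5, 298.0], [330.6, 276.9]]
scene [[334.0, 232.3], [333.8, 240.4], [329.7, 239.2], [337.9, 241.6], [333.8, 232.4], [333.5, 242.2]]
[[416. 289.]
 [415. 322.]
 [399. 317.]
 [432. 326.]
 [415. 290.]
 [414. 329.]]
top [[307.9, 218.3], [308.0, 219.7], [310.9, 222.7], [305.1, 216.8], [307.8, 219.1], [308.0, 221.0]]
[[339. 291.]
 [340. 299.]
 [355. 313.]
 [326. 284.]
 [339. 296.]
 [340. 305.]]
```

View pics/t4.png

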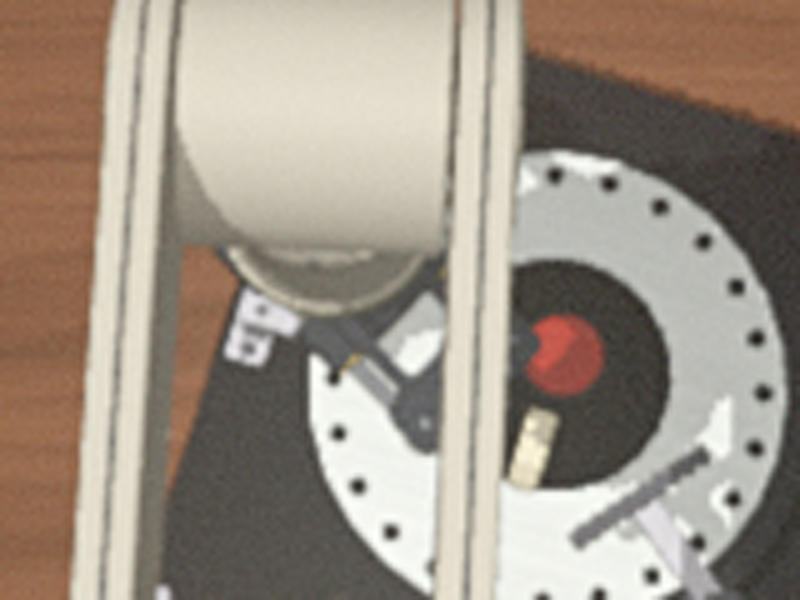

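```bash
python3 - <<'E'
from plan import *
i=cv2.imread("pics/w3.png")
cv2.imwrite("pics/w3c.png",cv2.resize(i[210:360,230:430],(800,600),interpolation=cv2.INTER_CUBIC))
i=robot.capture("scene")["img"]
cv2.imwrite("pics/s4c.png",cv2.resize(i[205:265,295:375],(800,600),interpolation=cv2.INTER_CUBIC))
c=robot.capture("wrist");print(c["eye"],c["rotation"])
E
```

```text
[ 0.63801577 -0.0272076   0.37605892] [[-0.71034322 -0.68371251 -0.16718167]
 [-0.703797    0.68689592  0.18122854]
 [-0.00907182  0.24639642 -0.96912667]]
```

View pics/w3c.png

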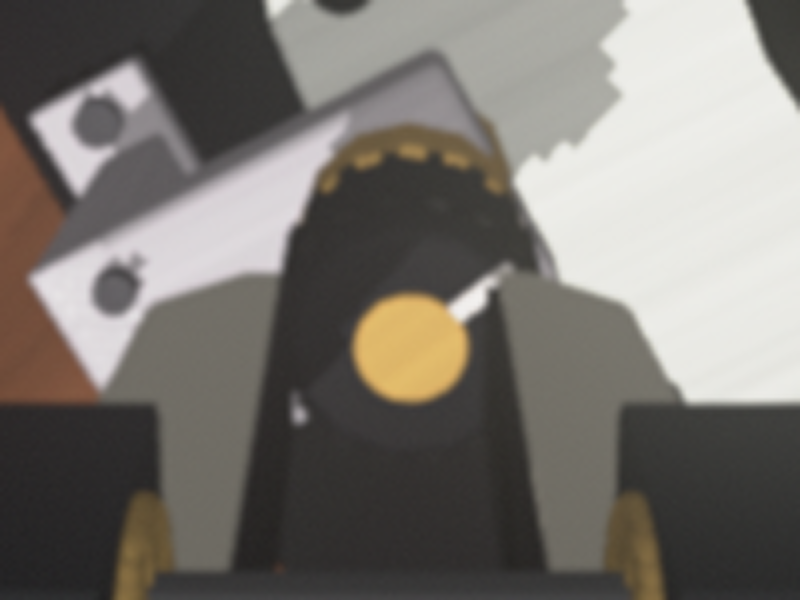

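View pics/s4c.png

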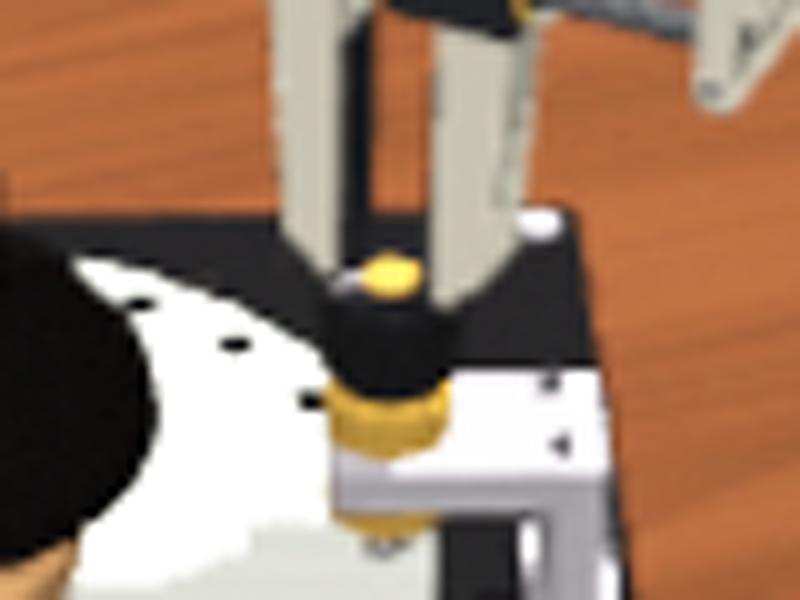

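>>> {"fn": "apply_moves", "kwargs": {
  "slide": [
    [0, 0, 0],
    [0, 0, 0]
  ],
  "roll": [0, 0],
  "grip": [0.015, 0.015]
}}

```text
t: 6.68
tcp_pos: [0.5897, 0.0231, 0.2063]
tool_rot: [[-0.71, -0.704, 0.015], [-0.704, 0.71, -0.002], [-0.009, -0.012, -1.0]]
ft_force: [1.1, 0.7, -0.3]
width: 0.167
```

```bash
python3 - <<'E'
from plan import *
c=robot.capture("wrist");i=c["img"]
cv2.imwrite("pics/w5c.png",cv2.resize(i[210:360,230:430],(800,600),interpolation=cv2.INTER_CUBIC))
i=robot.capture("scene")["img"]
cv2.imwrite("pics/s5c.png",cv2.resize(i[205:265,295:375],(800,600),interpolation=cv2.INTER_CUBIC))
plan(.588,.0232,.203,0,.04,7,1)
E
```

```text
t 6.7833 pos [0.5897 0.023  0.2064] q6 2.314 F [-0.43  0.25  0.5 ] T [0.027 0.016 0.022] w 0.0151
[[0.0011, 0.0013, 0.0033]] [0.0] left 0.0 pos_end [0.588  0.0232 0.203 ]
```

View pics/w5c.png

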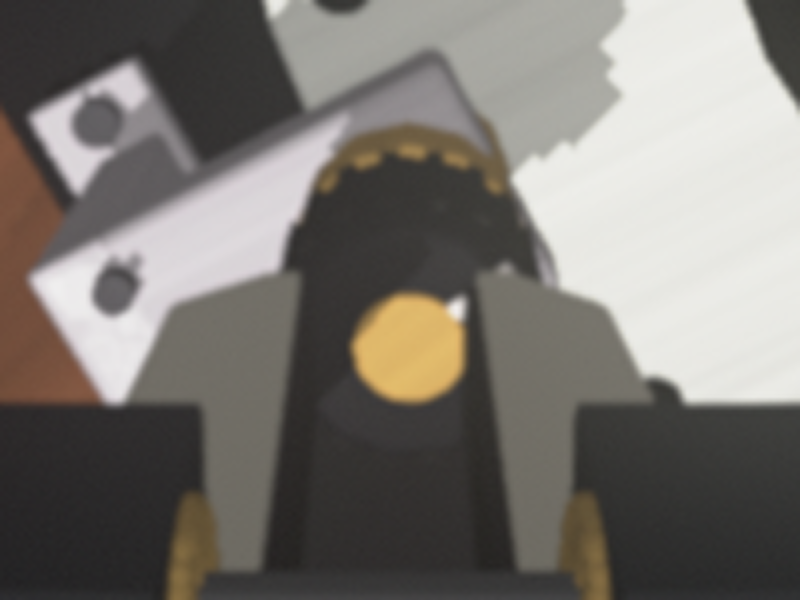

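View pics/s5c.png

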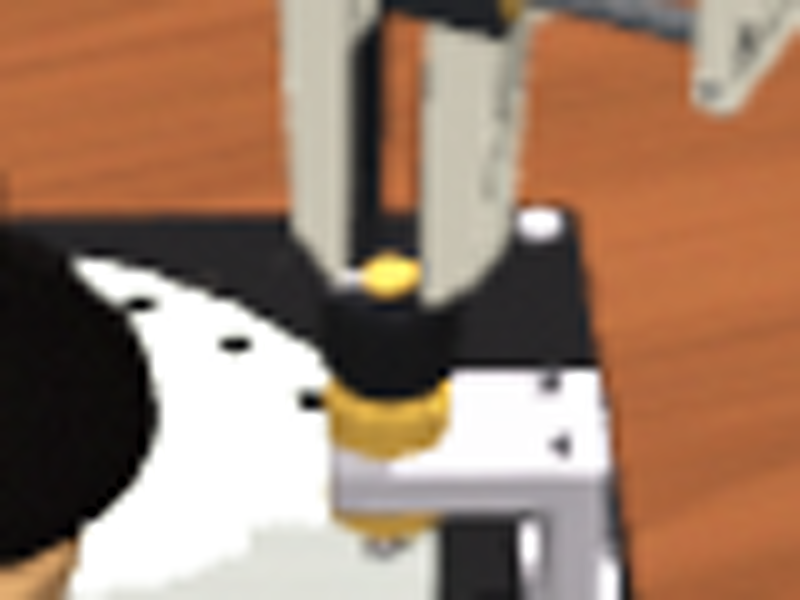

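```bash
python3 - <<'E'
from plan import *
cw=robot.capture("wrist");cs=robot.capture("scene")
def tri(a,b):
    e1,d1=ray(cw,a);e2,d2=ray(cs,b);A=np.stack([d1,-d2],1);k=np.linalg.lstsq(A,e2-e1,rcond=None)[0]
    P,Q=e1+k[0]*d1,e2+k[1]*d2;return (P+Q)/2,np.linalg.norm(P-Q)
s=robot.observe()
for a,b in(((349,278),(329.5,233.5)),((305,278),(338,235.5)),((332.5,296.5),(334,232.2))):
    P,g=tri(a,b);print(P,g,s["tool_rot"].T@(P-s["tcp_pos"]))
E
```

```text
[0.58908566 0.01194476 0.20517641] 0.001764367853512275 [ 0.008273   -0.00746184  0.00119424]
[0.60243797 0.02594853 0.20541302] 0.0033497954145781895 [-0.01106988 -0.0069189   0.00113021]
[0.58809227 0.0228138  0.20540222] 0.0017067279629952284 [0.00132412 0.00095356 0.0009335 ]
```

```bash
python3 - <<'E'
from plan import *
s=robot.observe();p=s["tcp_pos"];R=s["tool_rot"];c=robot.capture("wrist")
for z in (0,.01,.022):
  for y in(-.0075,.0075):
    print(z,y,proj(c,[p+R@[.0275,y,z],p+R@[-.0275,y,z]]).round(1).tolist())
i=cv2.imread("pics/w2.png");cv2.imwrite("pics/w2c.png",cv2.resize(i[240:390,230:430],(800,600),interpolation=cv2.INTER_CUBIC))
E
```

```text
0 -0.0075 [[392.7, 279.9], [263.0, 280.0]]
0 0.0075 [[391.2, 312.3], [264.4, 312.4]]
0.01 -0.0075 [[389.4, 271.9], [266.2, 272.0]]
0.01 0.0075 [[388.0, 302.9], [267.5, 303.0]]
0.022 -0.0075 [[385.8, 263.4], [269.7, 263.4]]
0.022 0.0075 [[384.6, 292.8], [270.8, 292.9]]
```

View pics/w2c.png

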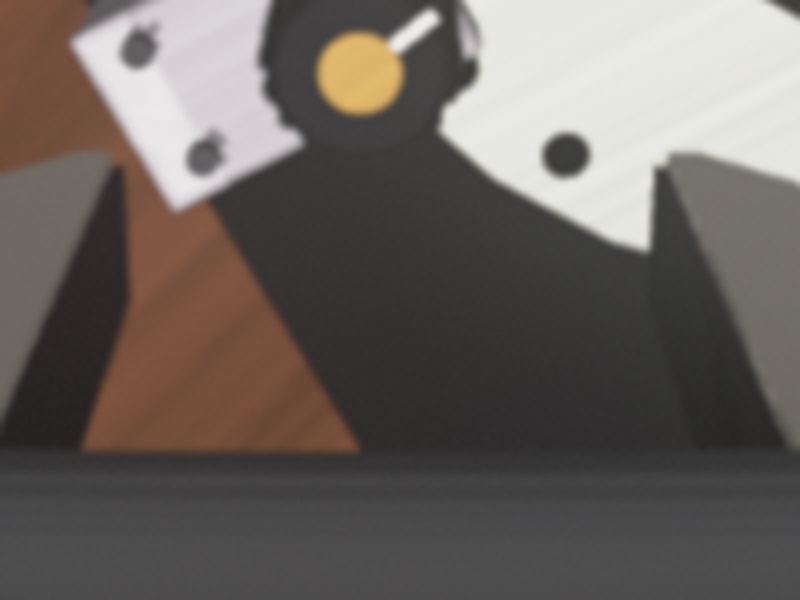

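>>> {"fn": "apply_moves", "kwargs": {
  "slide": [
    [0, 0, -0.004],
    [0, 0, 0],
    [0, 0, 0],
    [0, 0, 0]
  ],
  "roll": [0, 0, 0, 0],
  "grip": [0.055, 0.055, 0.055, 0.055]
}}

```text
t: 7.27
tcp_pos: [0.5897, 0.0231, 0.211]
tool_rot: [[-0.71, -0.704, 0.015], [-0.704, 0.71, -0.002], [-0.009, -0.012, -1.0]]
ft_force: [-0.3, 0.2, 0.6]
width: 0.399
```

```bash
python3 plan.py .588 .0232 .192 0 .008 7 4
```

```text
t 7.2667 pos [0.5897 0.0231 0.211 ] q6 2.314 F [-0.26  0.24  0.62] T [0.113 0.006 0.02 ] w 0.0371
[[0.0005, 0.0006, 0.008], [0.0006, 0.0007, 0.008], [0.0002, 0.0002, 0.003], [-0.0, 0.0, -0.0]] [0.0, 0.0, 0.0, 0.0] left 0.0 pos_end [0.588  0.0232 0.192 ]
```

>>> {"fn": "apply_moves", "kwargs": {
  "slide": [
    [0.0005, 0.0006, 0],
    [0.0006, 0.0007, 0],
    [0.0002, 0.0002, 0.004],
    [0, 0, 0.006],
    [0, 0, 0.004]
  ],
  "roll": [0, 0, 0, 0, 0],
  "grip": [0.055, 0.055, 0.055, 0.055, 0.055]
}}

```text
t: 7.68
tcp_pos: [0.5884, 0.0232, 0.1971]
tool_rot: [[-0.71, -0.704, 0.017], [-0.704, 0.71, -0.002], [-0.011, -0.014, -1.0]]
ft_force: [0.9, 0.6, -0.4]
width: 0.59
```

```bash
python3 - <<'E'
from plan import *
c=robot.capture("wrist");i=c["img"]
cv2.imwrite("pics/w6c.png",cv2.resize(i[210:360,230:430],(800,600),interpolation=cv2.INTER_CUBIC))
i=robot.capture("scene")["img"]
cv2.imwrite("pics/s6c.png",cv2.resize(i[205:265,295:375],(800,600),interpolation=cv2.INTER_CUBIC))
plan(.588,.0232,.184,0,.006,7,4)
E
```

```text
t 7.7833 pos [0.5878 0.0232 0.1964] q6 2.314 F [0.5  0.12 0.29] T [ 0.087 -0.002  0.039] w 0.0549
[[-0.0, 0.0, 0.006], [-0.0, 0.0001, 0.006], [-0.0, -0.0, 0.0004], [-0.0, -0.0, 0.0]] [0.0, 0.0, 0.0, 0.0] left 0.0 pos_end [0.588  0.0232 0.184 ]
```

View pics/w6c.png

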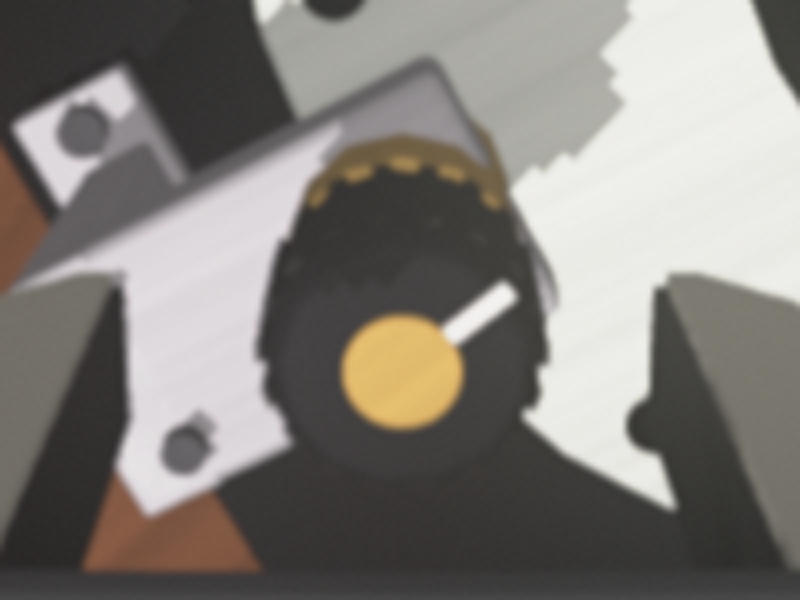

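View pics/s6c.png

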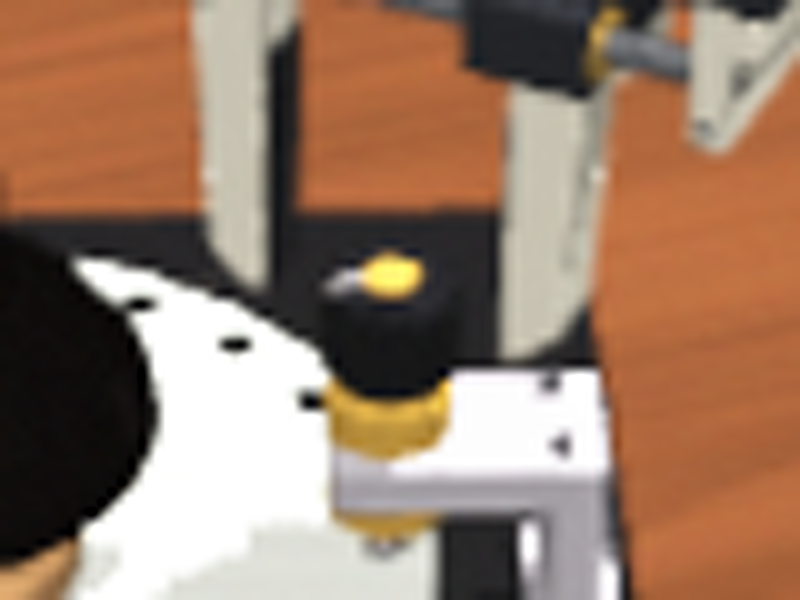

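>>> {"fn": "apply_moves", "kwargs": {
  "slide": [
    [0.0012, 0, 0.005],
    [0, 0, 0.005],
    [0, 0, 0.003],
    [0, 0, 0.001]
  ],
  "roll": [0, 0, 0, 0],
  "grip": [0.055, 0.055, 0.055, 0.055]
}}

```text
t: 8.12
tcp_pos: [0.5871, 0.0222, 0.1808]
tool_rot: [[-0.71, -0.704, 0.015], [-0.704, 0.71, -0.002], [-0.009, -0.012, -1.0]]
ft_force: [0.5, 1.2, -0.2]
width: 0.588
```

```bash
python3 - <<'E'
from plan import *
c=robot.capture("wrist");i=c["img"]
cv2.imwrite("pics/w7c.png",cv2.resize(i[210:360,230:430],(800,600),interpolation=cv2.INTER_CUBIC))
i=robot.capture("scene")["img"]
cv2.imwrite("pics/s7c.png",cv2.resize(i[205:265,295:375],(800,600),interpolation=cv2.INTER_CUBIC))
plan(.588,.0232,.182,0,.006,7,4)
E
```

```text
t 8.2167 pos [0.5871 0.0222 0.1811] q6 2.312 F [-1.46  0.2  -0.38] T [ 0.091 -0.034  0.034] w 0.0554
[[-0.0013, 0.0, -0.0009], [-0.0, 0.0, 0.0], [-0.0, 0.0, 0.0], [-0.0, 0.0, 0.0]] [0.0, 0.0, 0.0, 0.0] left 0.0 pos_end [0.588  0.0231 0.182 ]
```

View pics/w7c.png

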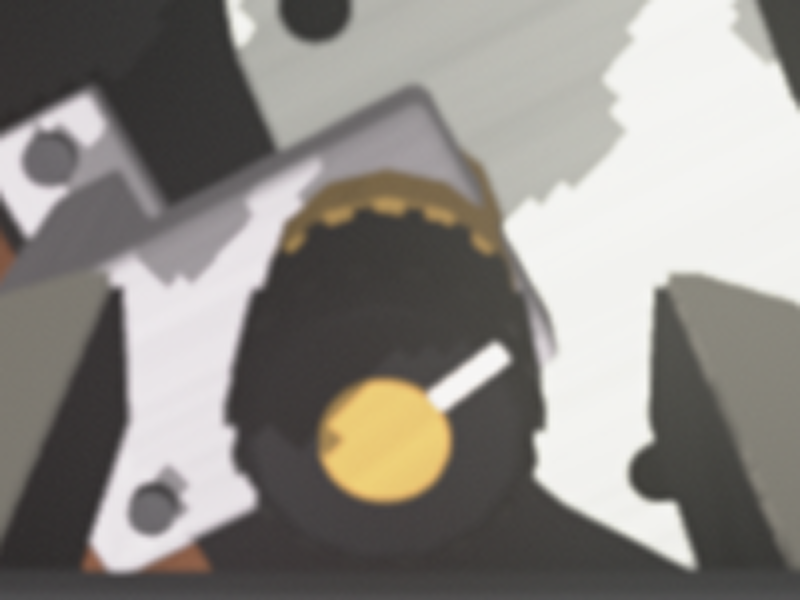

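View pics/s7c.png

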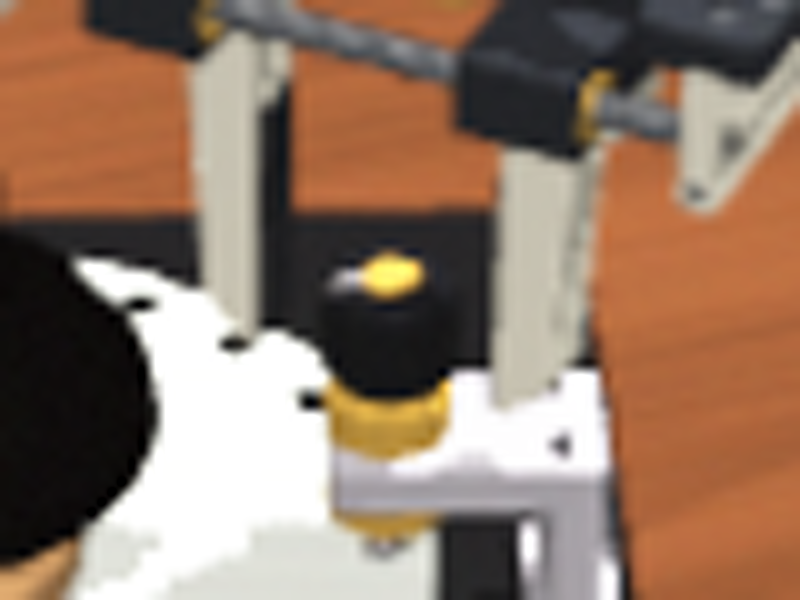

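>>> {"fn": "apply_moves", "kwargs": {
  "slide": [
    [0, 0, 0],
    [0, 0, 0],
    [0, 0, 0],
    [0, 0, 0],
    [0, 0, 0]
  ],
  "roll": [0, 0, 0, 0, 0],
  "grip": [0.02, 0.02, 0.02, 0.02, 0.02],
  "grip_force": 20
}}

```text
t: 8.63
tcp_pos: [0.5876, 0.0221, 0.182]
tool_rot: [[-0.71, -0.704, 0.017], [-0.704, 0.71, -0.002], [-0.01, -0.013, -1.0]]
ft_force: [-0.2, 0.2, -0.7]
width: 0.317
```

>>> {"fn": "apply_moves", "kwargs": {
  "slide": [
    [0, 0, 0],
    [0, 0, 0],
    [0, 0, 0]
  ],
  "roll": [0, 0, 0],
  "grip": [0.02, 0.02, 0.02]
}}

```text
t: 8.88
tcp_pos: [0.5876, 0.0221, 0.182]
tool_rot: [[-0.71, -0.704, 0.016], [-0.704, 0.71, -0.002], [-0.01, -0.013, -1.0]]
ft_force: [-0.4, -1.5, -1.1]
width: 0.319
```

```bash
python3 plan.py .588 .0232 .182 0 .006 7 1
```

```text
t 8.8833 pos [0.5876 0.0221 0.182 ] q6 2.312 F [-0.36 -1.46 -1.15] T [ 0.066  0.044 -0.025] w 0.0297
[[-0.0011, 0.0005, 0.0]] [0.0] left 0.0 pos_end [0.588  0.0232 0.182 ]
```

>>> {"fn": "apply_moves", "kwargs": {
  "slide": [
    [0, 0, -0.001],
    [0, 0, -0.001],
    [0, 0, -0.001]
  ],
  "roll": [0, 0, 0],
  "grip": [0.02, 0.02, 0.02]
}}

```text
t: 9.13
tcp_pos: [0.5873, 0.0221, 0.1832]
tool_rot: [[-0.71, -0.704, 0.015], [-0.704, 0.71, -0.002], [-0.009, -0.012, -1.0]]
ft_force: [3.7, -0.6, -6.7]
width: 0.318
```

```bash
python3 plan.py .588 .0232 .182 0 .006 7 1
```

```text
t 9.1333 pos [0.5873 0.0221 0.1832] q6 2.312 F [ 3.69 -0.57 -6.75] T [ 0.075 -0.578  0.029] w 0.0295
[[-0.0012, 0.0003, 0.0012]] [0.0] left 0.0 pos_end [0.5879 0.0232 0.182 ]
```

>>> {"fn": "apply_moves", "kwargs": {
  "slide": [
    [0, 0, -0.001],
    [0, 0, -0.001]
  ],
  "roll": [0, 0],
  "grip": [0.02, 0.02]
}}

```text
t: 9.3
tcp_pos: [0.5872, 0.0222, 0.1844]
tool_rot: [[-0.71, -0.704, 0.015], [-0.704, 0.71, -0.002], [-0.009, -0.012, -1.0]]
ft_force: [4.5, -0.9, -6.1]
width: 0.314
```

>>> {"fn": "apply_moves", "kwargs": {
  "slide": [
    [0, 0, -0.0008],
    [0, 0, -0.0008]
  ],
  "roll": [0, 0],
  "grip": [0.02, 0.02]
}}

```text
t: 9.47
tcp_pos: [0.5873, 0.0222, 0.1858]
tool_rot: [[-0.71, -0.704, 0.015], [-0.704, 0.71, -0.002], [-0.009, -0.012, -1.0]]
ft_force: [3.6, -1.0, -6.2]
width: 0.319
```

>>> {"fn": "apply_moves", "kwargs": {
  "slide": [
    [-0.0003, -0.0003, -0.0008],
    [-0.0003, -0.0003, -0.0008]
  ],
  "roll": [0, 0],
  "grip": [0.02, 0.02]
}}

```text
t: 9.63
tcp_pos: [0.5874, 0.0222, 0.1871]
tool_rot: [[-0.71, -0.704, 0.013], [-0.704, 0.71, -0.002], [-0.008, -0.01, -1.0]]
ft_force: [1.6, -0.3, -6.4]
width: 0.318
```

>>> {"fn": "apply_moves", "kwargs": {
  "slide": [
    [-0.0003, -0.0003, -0.0008],
    [0, 0, -0.0008]
  ],
  "roll": [0, 0],
  "grip": [0.02, 0.02]
}}

```text
t: 9.8
tcp_pos: [0.5872, 0.0222, 0.1878]
tool_rot: [[-0.71, -0.704, 0.011], [-0.704, 0.71, -0.002], [-0.007, -0.009, -1.0]]
ft_force: [5.7, -0.5, -13.9]
width: 0.318
```

>>> {"fn": "apply_moves", "kwargs": {
  "slide": [
    [0, 0, -0.0003]
  ],
  "roll": [-4],
  "grip": [0.02]
}}

```text
t: 9.88
tcp_pos: [0.5872, 0.0222, 0.1877]
tool_rot: [[-0.66, -0.751, 0.011], [-0.751, 0.66, -0.002], [-0.006, -0.009, -1.0]]
ft_force: [2.8, 0.2, -7.9]
width: 0.32
```

>>> {"fn": "apply_moves", "kwargs": {
  "slide": [
    [0, 0, -0.0003]
  ],
  "roll": [-4],
  "grip": [0.02]
}}

```text
t: 9.97
tcp_pos: [0.5873, 0.0222, 0.1878]
tool_rot: [[-0.604, -0.797, 0.011], [-0.797, 0.604, -0.002], [-0.005, -0.01, -1.0]]
ft_force: [1.9, 0.5, -7.7]
width: 0.314
```

>>> {"fn": "apply_moves", "kwargs": {
  "slide": [
    [0, 0, -0.0004],
    [0, 0, -0.0004]
  ],
  "roll": [-6, -6],
  "grip": [0.02, 0.02]
}}

```text
t: 10.13
tcp_pos: [0.5873, 0.0222, 0.1885]
tool_rot: [[-0.418, -0.908, 0.011], [-0.908, 0.418, -0.001], [-0.003, -0.01, -1.0]]
ft_force: [3.0, -0.4, -7.5]
width: 0.321
```

>>> {"fn": "apply_moves", "kwargs": {
  "slide": [
    [0, 0, -0.0004],
    [0, 0, -0.0004]
  ],
  "roll": [-6, -6],
  "grip": [0.02, 0.02]
}}

```text
t: 10.3
tcp_pos: [0.5872, 0.0221, 0.1893]
tool_rot: [[-0.21, -0.978, 0.01], [-0.978, 0.21, -0.001], [-0.001, -0.01, -1.0]]
ft_force: [3.4, -0.5, -7.9]
width: 0.318
```

```bash
python3 plan.py .588 .0232 .182 0 .006 7 1
```

```text
t 10.3 pos [0.5872 0.0221 0.1893] q6 1.734 F [ 3.4  -0.52 -7.89] T [ 0.298 -0.528 -0.018] w 0.0296
[[-0.001, -0.0004, 0.0059]] [0.0] left 0.0 pos_end [0.5879 0.023  0.1834]
```

>>> {"fn": "apply_moves", "kwargs": {
  "slide": [
    [-0.0002, -0.0002, -0.0005],
    [0, 0, -0.0005],
    [0, 0, -0.0005]
  ],
  "roll": [-6, -6, -6],
  "grip": [0.02, 0.02, 0.02]
}}

```text
t: 10.55
tcp_pos: [0.5871, 0.0218, 0.1907]
tool_rot: [[0.118, -0.993, 0.009], [-0.993, -0.118, -0.002], [0.003, -0.009, -1.0]]
ft_force: [3.2, 0.0, -7.5]
width: 0.315
```

>>> {"fn": "apply_moves", "kwargs": {
  "slide": [
    [0, -0.0003, -0.0005],
    [0, -0.0003, -0.0005],
    [0, 0, -0.0005]
  ],
  "roll": [-6, -6, -6],
  "grip": [0.02, 0.02, 0.02]
}}

```text
t: 10.8
tcp_pos: [0.5871, 0.0218, 0.1918]
tool_rot: [[0.433, -0.901, 0.008], [-0.901, -0.433, -0.002], [0.005, -0.006, -1.0]]
ft_force: [3.4, -0.6, -7.4]
width: 0.319
```

```bash
python3 plan.py .588 .0232 .182 0 .006 7 1
```

```text
t 10.8 pos [0.5871 0.0218 0.1918] q6 1.074 F [ 3.43 -0.64 -7.38] T [ 0.091 -0.509 -0.088] w 0.0296
[[-0.0006, -0.0008, 0.0059]] [0.0] left 0.0 pos_end [0.5876 0.0227 0.1859]
```

>>> {"fn": "apply_moves", "kwargs": {
  "slide": [
    [0, -0.0002, -0.0006],
    [0, -0.0002, -0.0006],
    [0, 0, -0.0006]
  ],
  "roll": [-6, -6, -6],
  "grip": [0.02, 0.02, 0.02]
}}

```text
t: 11.05
tcp_pos: [0.5871, 0.0216, 0.193]
tool_rot: [[0.702, -0.713, 0.006], [-0.713, -0.702, -0.002], [0.006, -0.003, -1.0]]
ft_force: [2.8, 0.5, -9.6]
width: 0.317
```

>>> {"fn": "apply_moves", "kwargs": {
  "slide": [
    [0, -0.0002, -0.0005],
    [0, 0, -0.0005],
    [0, 0, -0.0005]
  ],
  "roll": [-6, -6, -6],
  "grip": [0.02, 0.02, 0.02]
}}

```text
t: 11.3
tcp_pos: [0.5872, 0.0215, 0.1941]
tool_rot: [[0.895, -0.447, 0.006], [-0.447, -0.895, -0.002], [0.006, -0.001, -1.0]]
ft_force: [3.6, 0.2, -8.6]
width: 0.321
```

```bash
python3 plan.py .588 .0232 .182 0 .006 7 1
```

```text
t 11.3 pos [0.5872 0.0215 0.1941] q6 0.414 F [ 3.55  0.21 -8.63] T [ 0.135 -0.473 -0.06 ] w 0.0299
[[-0.0, -0.0009, 0.0059]] [0.0] left 0.0 pos_end [0.5876 0.0223 0.1882]
```

>>> {"fn": "apply_moves", "kwargs": {
  "slide": [
    [0, -0.0002, -0.0005],
    [0, 0, -0.0005],
    [0, 0, -0.0005]
  ],
  "roll": [-6, -6, -6],
  "grip": [0.02, 0.02, 0.02]
}}

```text
t: 11.55
tcp_pos: [0.5873, 0.0214, 0.1953]
tool_rot: [[0.991, -0.133, 0.006], [-0.133, -0.991, -0.002], [0.006, 0.001, -1.0]]
ft_force: [4.7, -1.5, -7.8]
width: 0.32
```

>>> {"fn": "apply_moves", "kwargs": {
  "slide": [
    [0, 0, -0.0004],
    [0, 0, -0.0004]
  ],
  "roll": [-6, -6],
  "grip": [0.02, 0.02]
}}

```text
t: 11.72
tcp_pos: [0.5874, 0.0215, 0.1959]
tool_rot: [[0.996, 0.086, 0.005], [0.086, -0.996, -0.001], [0.005, 0.002, -1.0]]
ft_force: [4.1, -0.2, -8.3]
width: 0.315
```

```bash
python3 plan.py .588 .0232 .182 0 .006 7 1
```

```text
t 11.7167 pos [0.5874 0.0215 0.1959] q6 -0.136 F [ 4.12 -0.15 -8.25] T [-0.003 -0.505 -0.037] w 0.0293
[[0.0003, -0.0007, 0.0059]] [0.0] left 0.0 pos_end [0.5877 0.0222 0.19  ]
```

>>> {"fn": "apply_moves", "kwargs": {
  "slide": [
    [0.0002, 0, -0.0004],
    [0, 0, -0.0004]
  ],
  "roll": [-5, -5],
  "grip": [0.02, 0.02]
}}

```text
t: 11.88
tcp_pos: [0.5875, 0.0215, 0.1965]
tool_rot: [[0.963, 0.268, 0.005], [0.268, -0.963, -0.001], [0.004, 0.003, -1.0]]
ft_force: [3.6, -0.7, -7.9]
width: 0.319
```

```bash
python3 plan.py .588 .0232 .182 0 .006 7 1
```

```text
t 11.8833 pos [0.5875 0.0215 0.1965] q6 -0.321 F [ 3.62 -0.69 -7.95] T [ 0.099 -0.551 -0.037] w 0.0296
[[0.0004, -0.0006, 0.006]] [0.0] left 0.0 pos_end [0.5877 0.0221 0.1905]
```

>>> {"fn": "apply_moves", "kwargs": {
  "slide": [
    [0.0002, 0, -0.0004],
    [0, 0, -0.0004]
  ],
  "roll": [-5, -5],
  "grip": [0.02, 0.02]
}}

```text
t: 12.05
tcp_pos: [0.5876, 0.0215, 0.1971]
tool_rot: [[0.898, 0.439, 0.004], [0.439, -0.898, -0.001], [0.003, 0.003, -1.0]]
ft_force: [4.8, -0.2, -7.5]
width: 0.316
```

```bash
python3 plan.py .588 .0232 .182 0 .006 7 1
```

```text
t 12.05 pos [0.5876 0.0215 0.1971] q6 -0.505 F [ 4.76 -0.19 -7.46] T [-0.006 -0.602 -0.068] w 0.0294
[[0.0004, -0.0006, 0.006]] [0.0] left 0.0 pos_end [0.5877 0.0222 0.191 ]
```

>>> {"fn": "apply_moves", "kwargs": {
  "slide": [
    [0.0002, 0.0001, -0.0004],
    [0, 0, -0.0003]
  ],
  "roll": [-4, -4],
  "grip": [0.02, 0.02]
}}

```text
t: 12.22
tcp_pos: [0.5876, 0.0215, 0.1975]
tool_rot: [[0.824, 0.567, 0.004], [0.567, -0.824, -0.001], [0.002, 0.003, -1.0]]
ft_force: [3.2, -0.5, -8.8]
width: 0.317
```

```bash
python3 plan.py .588 .0232 .182 0 .006 7 1
```

```text
t 12.2167 pos [0.5876 0.0215 0.1975] q6 -0.653 F [ 3.22 -0.54 -8.84] T [ 0.044 -0.648 -0.055] w 0.0295
[[0.0005, -0.0005, 0.006]] [0.0] left 0.0 pos_end [0.5877 0.0222 0.1915]
```

>>> {"fn": "apply_moves", "kwargs": {
  "slide": [
    [0, 0, -0.0003],
    [0, 0, -0.0003]
  ],
  "roll": [-4, -4],
  "grip": [0.02, 0.02]
}}

```text
t: 12.38
tcp_pos: [0.5877, 0.0215, 0.1979]
tool_rot: [[0.732, 0.681, 0.004], [0.681, -0.732, -0.001], [0.002, 0.003, -1.0]]
ft_force: [2.9, -0.4, -7.9]
width: 0.317
```

```bash
python3 plan.py .588 .0232 .182 0 .006 7 1
```

```text
t 12.3833 pos [0.5877 0.0215 0.1979] q6 -0.8 F [ 2.87 -0.36 -7.85] T [ 0.03  -0.558 -0.101] w 0.0295
[[0.0005, -0.0004, 0.006]] [0.0] left 0.0 pos_end [0.5878 0.0222 0.1919]
```

>>> {"fn": "apply_moves", "kwargs": {
  "slide": [
    [0, 0, -0.0003],
    [0, 0, -0.0002]
  ],
  "roll": [-3, -3],
  "grip": [0.02, 0.02]
}}

```text
t: 12.55
tcp_pos: [0.5877, 0.0216, 0.1982]
tool_rot: [[0.652, 0.758, 0.003], [0.759, -0.652, -0.001], [0.002, 0.003, -1.0]]
ft_force: [4.0, -0.5, -8.6]
width: 0.316
```

```bash
python3 plan.py .588 .0232 .182 0 .006 7 1
```

```text
t 12.55 pos [0.5877 0.0216 0.1982] q6 -0.911 F [ 3.95 -0.48 -8.59] T [ 0.059 -0.535 -0.026] w 0.0294
[[0.0005, -0.0003, 0.006]] [0.0] left 0.0 pos_end [0.5879 0.0221 0.1922]
```

>>> {"fn": "apply_moves", "kwargs": {
  "slide": [
    [0, 0, -0.0002],
    [0, 0, -0.0002]
  ],
  "roll": [-3, -3],
  "grip": [0.02, 0.02]
}}

```text
t: 12.72
tcp_pos: [0.5877, 0.0217, 0.1984]
tool_rot: [[0.565, 0.825, 0.003], [0.825, -0.565, -0.001], [0.001, 0.003, -1.0]]
ft_force: [1.9, 1.0, -7.8]
width: 0.318
```

```bash
python3 plan.py .588 .0232 .182 0 .006 7 1
```

```text
t 12.7167 pos [0.5877 0.0217 0.1984] q6 -1.021 F [ 1.93  0.99 -7.76] T [ 0.324 -0.405 -0.414] w 0.0295
[[0.0005, -0.0003, 0.006]] [0.0] left 0.0 pos_end [0.5878 0.0222 0.1924]
```

>>> {"fn": "apply_moves", "kwargs": {
  "slide": [
    [0, 0, 0],
    [0, 0, 0]
  ],
  "roll": [0, 0],
  "grip": [0.02, 0.02]
}}

```text
t: 12.88
tcp_pos: [0.5878, 0.0216, 0.1985]
tool_rot: [[0.564, 0.826, 0.003], [0.826, -0.564, -0.001], [0.001, 0.003, -1.0]]
ft_force: [2.5, 0.2, -7.5]
width: 0.317
```

```bash
python3 plan.py .588 .0232 .182 0 .006 7 1
```

```text
t 12.8833 pos [0.5878 0.0216 0.1985] q6 -1.022 F [ 2.54  0.21 -7.5 ] T [-0.082 -0.538 -0.048] w 0.0295
[[0.0005, -0.0003, 0.006]] [0.0] left 0.0 pos_end [0.5878 0.0222 0.1925]
```

>>> {"fn": "apply_moves", "kwargs": {
  "slide": [
    [0, 0, 0],
    [0, 0, 0],
    [0, 0, 0],
    [0, 0, 0],
    [0, 0, 0]
  ],
  "roll": [0, 0, 0, 0, 0],
  "grip": [0.055, 0.055, 0.055, 0.055, 0.055]
}}

```text
t: 13.3
tcp_pos: [0.5892, 0.0217, 0.203]
tool_rot: [[0.568, 0.823, 0.008], [0.823, -0.568, -0.001], [0.004, 0.007, -1.0]]
ft_force: [0.1, -0.1, -1.0]
width: 0.585
```

```bash
python3 - <<'E'
from plan import *
c=robot.capture("wrist");i=c["img"]
cv2.imwrite("pics/w8c.png",cv2.resize(i[210:360,230:430],(800,600),interpolation=cv2.INTER_CUBIC))
i=robot.capture("scene")["img"]
cv2.imwrite("pics/s8c.png",cv2.resize(i[205:265,295:375],(800,600),interpolation=cv2.INTER_CUBIC))
plan(.588,.0232,.182,0,.006,7,4)
E
```

```text
t 13.4 pos [0.5892 0.0217 0.2028] q6 -1.017 F [ 0.05 -0.08 -0.93] T [ 0.021 -0.165 -0.025] w 0.055
[[0.0001, -0.0006, 0.006], [0.0002, -0.0006, 0.006], [0.0001, -0.0005, 0.006], [0.0001, -0.0003, 0.0028]] [0.0, 0.0, 0.0, 0.0] left 0.0 pos_end [0.588  0.0232 0.182 ]
```

View pics/w8c.png

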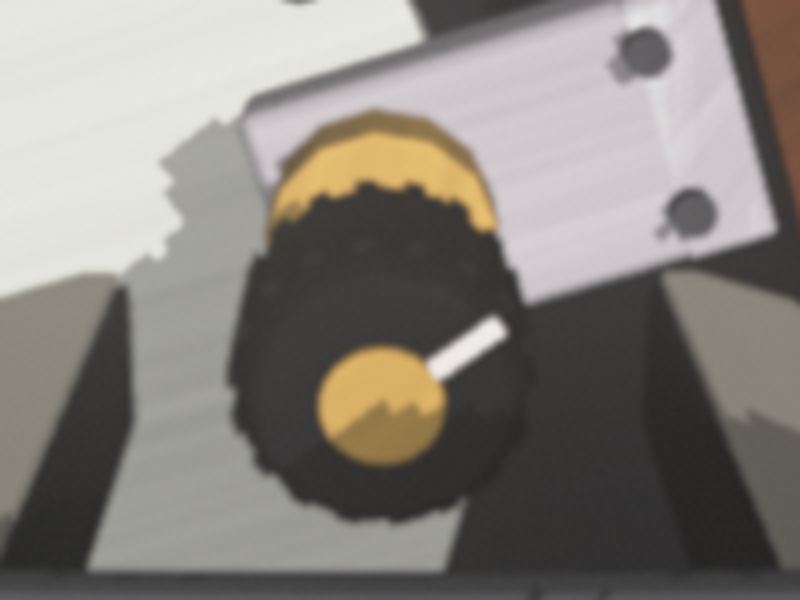

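View pics/s8c.png

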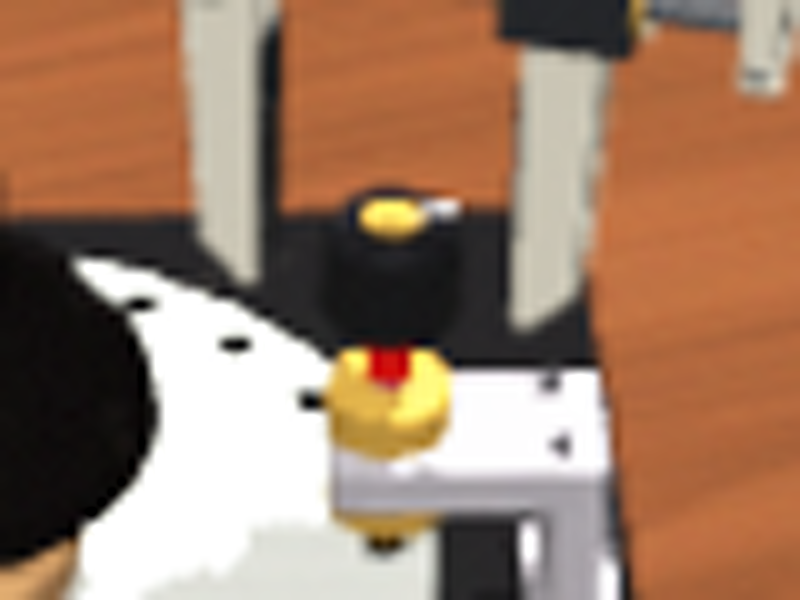

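>>> {"fn": "apply_moves", "kwargs": {
  "slide": [
    [0, 0, -0.015],
    [0, 0, -0.03],
    [0, 0, -0.02],
    [0, 0, 0]
  ],
  "roll": [0, 0, 7, 7],
  "grip": [0.055, 0.055, 0.078, 0.078]
}}

```text
t: 13.73
tcp_pos: [0.5868, 0.0218, 0.268]
tool_rot: [[0.752, 0.659, 0.003], [0.659, -0.752, -0.001], [0.002, 0.002, -1.0]]
ft_force: [0.4, 0.3, -0.5]
width: 0.692
```

```bash
python3 plan.py .556 -.081 .262 45 .028 7 5
```

```text
t 13.7333 pos [0.5868 0.0218 0.268 ] q6 -0.769 F [ 0.4   0.32 -0.51] T [-0.019 -0.183  0.024] w 0.0644
[[-0.0237, 0.0148, 0.0015], [-0.0217, 0.0176, 0.0016], [-0.0194, 0.0201, 0.0015], [-0.0141, 0.0189, 0.0013], [-0.0, -0.0, 0.0]] [7.0, 7.0, 7.0, 7.0, 7.0] left 10.0 pos_end [ 0.556 -0.081  0.262]
```

>>> {"fn": "apply_moves", "kwargs": {
  "slide": [
    [-0.0237, 0.0148, 0],
    [-0.0217, 0.0176, 0],
    [-0.0194, 0.02, 0.001],
    [-0.0141, 0.0189, 0.001],
    [0, 0, 0]
  ],
  "roll": [7, 7, 7, 7, 7],
  "grip": [0.078, 0.078, 0.078, 0.078, 0.078]
}}

```text
t: 14.15
tcp_pos: [0.5559, -0.0828, 0.2694]
tool_rot: [[0.996, 0.091, 0.009], [0.091, -0.996, -0.001], [0.008, 0.002, -1.0]]
ft_force: [0.2, -0.6, 0.3]
width: 0.837
```

>>> {"fn": "apply_moves", "kwargs": {
  "slide": [
    [0, 0, 0],
    [0, 0, 0]
  ],
  "roll": [0, 0],
  "grip": [0.078, 0.078]
}}

```text
t: 14.32
tcp_pos: [0.5555, -0.0843, 0.2698]
tool_rot: [[0.996, 0.085, 0.009], [0.085, -0.996, -0.002], [0.009, 0.002, -1.0]]
ft_force: [0.6, 0.1, 0.4]
width: 0.84
```

```bash
python3 - <<'E'
from plan import *
c=robot.capture("wrist");i=c["img"];cv2.imwrite("pics/w9.png",i)
s=robot.observe();p=s["tcp_pos"];R=s["tool_rot"]
print("tip centre px",proj(c,[p,[.556,-.081,.233]]).round(1))
hsv=cv2.cvtColor(i,cv2.COLOR_BGR2HSV)
red=((hsv[...,0]<8)|(hsv[...,0]>172))&(hsv[...,1]>120)&(hsv[...,2]>60)
nn,l,st,ce=cv2.connectedComponentsWithStats(red.astype(np.uint8))
k=1+np.argmax(st[1:,4]);print(st[k],ce[k],at(c,ce[k],.233))
for n in("wrist","top","scene"):
  c=robot.capture(n)
  for q,z in dict(foot=.224,patch=.172,rest_tip=.178).items():
    for r in robot.spot_point(q,n)[:1]: print(n,q,r["p"],np.round(r["point"]),np.round(at(c,r["point"],z),4))
plan(.556,-.081,.25,0,.02,7,2)
E
```

```text
tip centre px [[325.8 294.9]
 [326.6 261.1]]
[ 291  226   75   72 4190] [328.17136038 261.64295943] [ 0.5568378  -0.08120323  0.233     ]
wrist foot 0.95 [328. 255.] [ 0.557  -0.0804  0.224 ]
wrist patch 0.81 [244. 201.] [ 0.5022 -0.065   0.172 ]
wrist rest_tip 0.95 [237. 284.] [ 0.5008 -0.1193  0.178 ]
top foot 0.83 [349. 231.] [ 0.5573 -0.0742  0.224 ]
top patch 0.85 [344. 257.] [ 0.5021 -0.0632  0.172 ]
top rest_tip 0.61 [362. 255.] [ 0.5057 -0.107   0.178 ]
scene foot 0.98 [285. 226.] [ 0.5554 -0.0777  0.224 ]
scene patch 0.67 [286. 228.] [ 0.4948 -0.0592  0.172 ]
scene rest_tip 0.62 [260. 232.] [ 0.5006 -0.1225  0.178 ]
t 14.9667 pos [ 0.5556 -0.0837  0.2697] q6 -0.325 F [-0.52 -0.05 -0.55] T [ 0.002 -0.073 -0.047] w 0.078
[[0.0004, -0.0027, 0.0197], [0.0, -0.0, -0.0]] [0.0, 0.0] left 0.0 pos_end [ 0.556 -0.081  0.25 ]
```

View pics/w9.png

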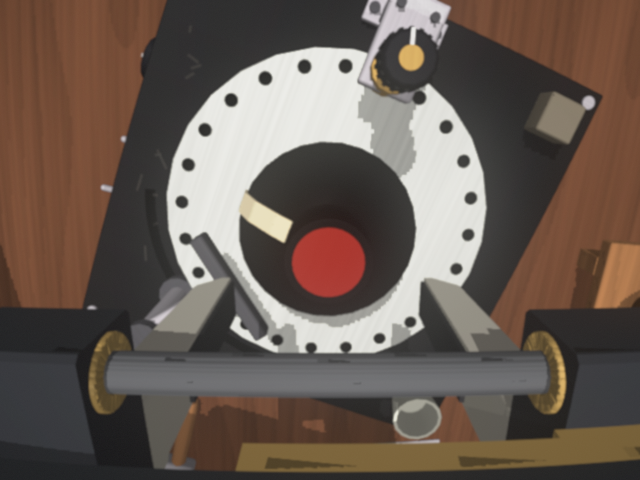

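>>> {"fn": "apply_moves", "kwargs": {
  "slide": [
    [0.0012, -0.0026, 0.015],
    [0, 0, 0.015],
    [0, 0, 0]
  ],
  "roll": [0, 0, 0],
  "grip": [0.078, 0.078, 0.078]
}}

```text
t: 15.22
tcp_pos: [0.5578, -0.0812, 0.2403]
tool_rot: [[0.996, 0.084, 0.012], [0.084, -0.996, -0.002], [0.012, 0.003, -1.0]]
ft_force: [-0.0, -0.4, -0.6]
width: 0.841
```

```bash
python3 plan.py .5566 -.081 .215 0 .01 7 4
```

```text
t 15.2167 pos [ 0.5578 -0.0812  0.2403] q6 -0.32 F [-0.02 -0.41 -0.57] T [-0.031 -0.084 -0.036] w 0.0782
[[-0.0006, -0.0002, 0.01], [-0.0005, -0.0001, 0.01], [-0.0003, -0.0001, 0.0053], [-0.0, -0.0, -0.0]] [0.0, 0.0, 0.0, 0.0] left 0.0 pos_end [ 0.5566 -0.081   0.215 ]
```

>>> {"fn": "apply_moves", "kwargs": {
  "slide": [
    [-0.001, -0.0002, 0.01],
    [-0.0005, 0, 0.01],
    [0, 0, 0.004],
    [0, 0, 0]
  ],
  "roll": [0, 0, 0, 0],
  "grip": [0.078, 0.078, 0.078, 0.078]
}}

```text
t: 15.55
tcp_pos: [0.5565, -0.0814, 0.2152]
tool_rot: [[0.996, 0.084, 0.012], [0.084, -0.996, -0.002], [0.012, 0.003, -1.0]]
ft_force: [-0.2, -0.2, 0.5]
width: 0.839
```

```bash
python3 - <<'E'
from plan import *
c=robot.capture("wrist");cv2.imwrite("pics/w10.png",c["img"])
c=robot.capture("scene");cv2.imwrite("pics/s10.png",cv2.resize(c["img"][180:270,225:345],(800,600),interpolation=cv2.INTER_CUBIC))
plan(.5566,-.081,.215,0,.02,7,2)
E
```

```text
t 15.65 pos [ 0.5569 -0.0814  0.2162] q6 -0.321 F [-0.15  0.07  0.33] T [ 0.007 -0.078 -0.01 ] w 0.0778
[[-0.0003, -0.0005, 0.0012], [0.0, 0.0, 0.0]] [0.0, 0.0] left 0.0 pos_end [ 0.5566 -0.081   0.215 ]
```

View pics/w10.png

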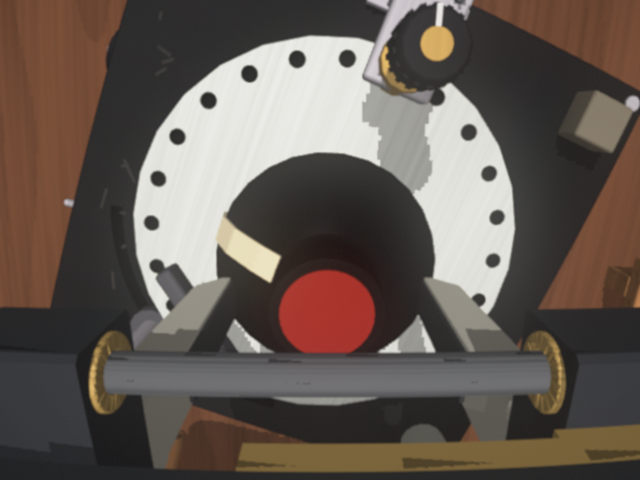

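View pics/s10.png

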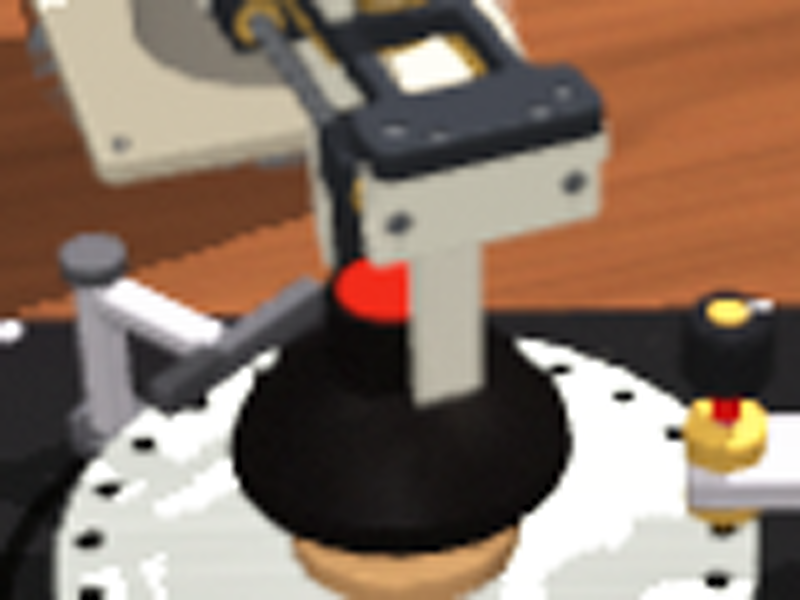

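>>> {"fn": "apply_moves", "kwargs": {
  "slide": [
    [0, -0.0003, 0.001],
    [0, 0, 0],
    [0, 0, 0],
    [0, 0, 0],
    [0, 0, 0]
  ],
  "roll": [0, 0, 0, 0, 0],
  "grip": [0.035, 0.035, 0.035, 0.035, 0.035],
  "grip_force": 25
}}

```text
t: 16.07
tcp_pos: [0.5581, -0.0815, 0.2176]
tool_rot: [[0.996, 0.084, 0.017], [0.084, -0.996, -0.003], [0.016, 0.005, -1.0]]
ft_force: [-7.0, -1.2, -0.4]
width: 0.531
```

>>> {"fn": "apply_moves", "kwargs": {
  "slide": [
    [0, 0, 0],
    [0, 0, 0],
    [0, 0, 0]
  ],
  "roll": [0, 0, 0],
  "grip": [0.035, 0.035, 0.035]
}}

```text
t: 16.32
tcp_pos: [0.5564, -0.0816, 0.2174]
tool_rot: [[0.996, 0.084, 0.013], [0.084, -0.996, -0.003], [0.012, 0.005, -1.0]]
ft_force: [1.2, 0.8, -0.4]
width: 0.488
```

```bash
python3 plan.py .5566 -.081 .215 0 .02 7 1
```

```text
t 16.3167 pos [ 0.5564 -0.0816  0.2174] q6 -0.32 F [ 1.16  0.77 -0.39] T [-0.014 -0.054  0.03 ] w 0.0454
[[0.0002, -0.0006, 0.0024]] [0.0] left 0.0 pos_end [ 0.5566 -0.081   0.215 ]
```

>>> {"fn": "apply_moves", "kwargs": {
  "slide": [
    [0, 0, 0],
    [0, 0, 0],
    [0, 0, 0],
    [0, 0, 0]
  ],
  "roll": [-3, -5, -5, -5],
  "grip": [0.035, 0.035, 0.035, 0.035]
}}

```text
t: 16.65
tcp_pos: [0.5564, -0.0816, 0.2174]
tool_rot: [[0.918, 0.395, 0.013], [0.395, -0.919, -0.003], [0.01, 0.008, -1.0]]
ft_force: [-0.6, 0.1, -1.1]
width: 0.487
```

```bash
python3 plan.py .5566 -.081 .217 0 .02 7 1
```

```text
t 16.65 pos [ 0.5564 -0.0816  0.2174] q6 -0.643 F [-0.61  0.08 -1.07] T [ 0.036  0.012 -0.109] w 0.0453
[[0.0004, -0.0005, 0.0004]] [0.0] left 0.0 pos_end [ 0.5566 -0.081   0.217 ]
```

Turned 0.32 rad with ~0.1 N m. Carry on.

>>> {"fn": "apply_moves", "kwargs": {
  "slide": [
    [0, 0, 0],
    [0, 0, 0],
    [0, 0, 0],
    [0, 0, 0],
    [0, 0, 0]
  ],
  "roll": [-6, -6, -6, -5, -5],
  "grip": [0.035, 0.035, 0.035, 0.035, 0.035]
}}

```text
t: 17.07
tcp_pos: [0.5565, -0.0815, 0.2174]
tool_rot: [[0.606, 0.795, 0.013], [0.795, -0.606, -0.003], [0.006, 0.012, -1.0]]
ft_force: [-1.1, -0.9, 0.0]
width: 0.49
```

```bash
python3 - <<'E'
from plan import *
S=np.array([.5566,-.081])
for n in("wrist","top"):
  c=robot.capture(n);cv2.imwrite(f"pics/{n}11.png",c["img"] if n=="wrist" else cv2.resize(c["img"][160:295,260:440],(800,600),interpolation=cv2.INTER_CUBIC))
  for q,z in dict(patch=.172,rest_tip=.178).items():
    for r in robot.spot_point(q,n)[:1]:
      P=at(c,r["point"],z);print(n,q,r["p"],np.round(r["point"]),np.round(P,4),np.degrees(np.arctan2(*(P[:2]-S)[::-1]))%360)
plan(.5566,-.081,.217,0,.02,7,1)
E
```

```text
wrist patch 0.64 [222. 219.] [ 0.506  -0.1106  0.172 ] 210.3332371537071
wrist rest_tip 0.58 [198. 222.] [ 0.4995 -0.1193  0.178 ] 213.84461897023377
top patch 0.75 [364. 253.] [ 0.5115 -0.1114  0.172 ] 213.9718857224733
top rest_tip 0.75 [162. 207.] [0.6224 0.3811 0.178 ] 81.89445698964695
t 17.3667 pos [ 0.5565 -0.0816  0.2174] q6 -1.149 F [-1.47 -1.04 -0.8 ] T [ 0.202 -0.219  0.034] w 0.0455
[[0.0005, -0.0003, 0.0004]] [0.0] left 0.0 pos_end [ 0.5566 -0.081   0.217 ]
```

View pics/wrist11.png

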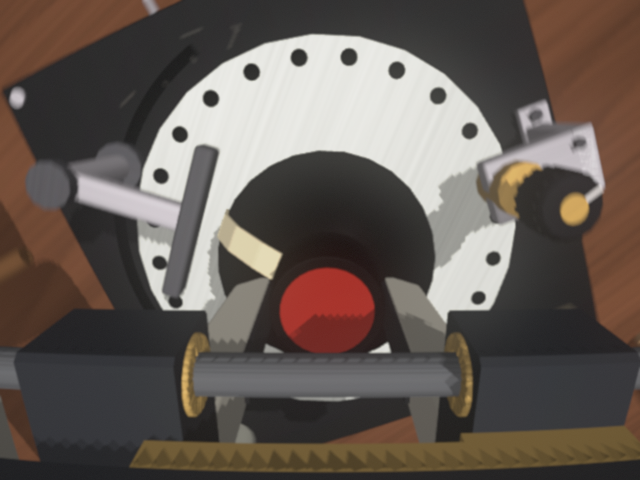

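View pics/top11.png

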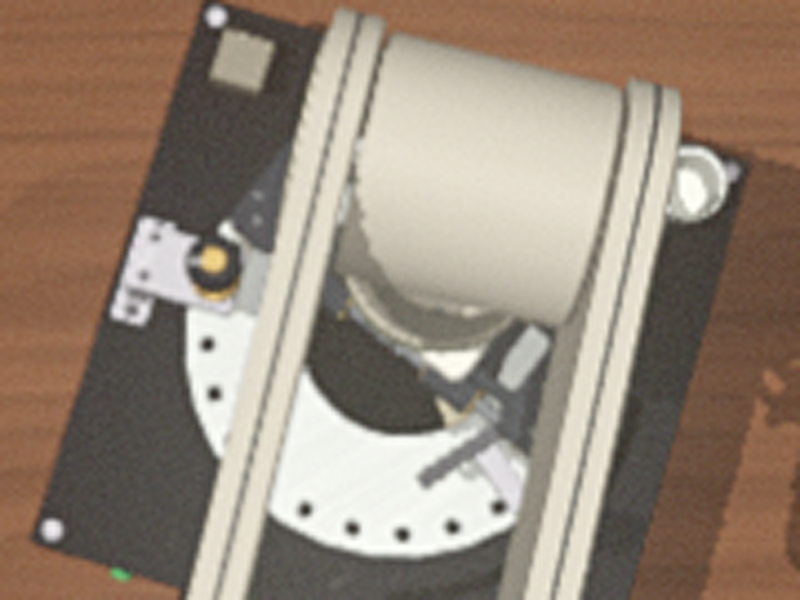

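>>> {"fn": "apply_moves", "kwargs": {
  "slide": [
    [0, 0, 0],
    [0, 0, 0]
  ],
  "roll": [-4, 0],
  "grip": [0.035, 0.035]
}}

```text
t: 17.53
tcp_pos: [0.5565, -0.0815, 0.2174]
tool_rot: [[0.557, 0.83, 0.013], [0.831, -0.557, -0.003], [0.005, 0.012, -1.0]]
ft_force: [-1.2, 0.0, -0.2]
width: 0.486
```

>>> {"fn": "apply_moves", "kwargs": {
  "slide": [
    [0, 0, 0],
    [0, 0, 0],
    [0, 0, 0],
    [0, 0, 0],
    [0, 0, 0]
  ],
  "roll": [0, 0, 0, 0, 0],
  "grip": [0.078, 0.078, 0.078, 0.078, 0.078]
}}

```text
t: 17.95
tcp_pos: [0.557, -0.0816, 0.2179]
tool_rot: [[0.565, 0.825, 0.014], [0.825, -0.565, -0.003], [0.005, 0.014, -1.0]]
ft_force: [0.7, -1.4, -0.5]
width: 0.796
```

>>> {"fn": "apply_moves", "kwargs": {
  "slide": [
    [0, 0, -0.01],
    [0, 0, -0.03],
    [0, 0, -0.03],
    [0, 0, -0.02],
    [0, 0, 0]
  ],
  "roll": [0, 0, 0, 0, 0],
  "grip": [0.078, 0.078, 0.078, 0.078, 0.078]
}}

```text
t: 18.37
tcp_pos: [0.554, -0.0808, 0.3115]
tool_rot: [[0.567, 0.824, 0.01], [0.824, -0.567, -0.002], [0.003, 0.009, -1.0]]
ft_force: [0.1, 0.1, 0.5]
width: 0.84
```

```bash
python3 - <<'E'
from plan import *
S=np.array([.5566,-.081])
for n in("wrist","scene"):
  c=robot.capture(n);cv2.imwrite(f"pics/{n}12.png",c["img"] if n=="wrist" else cv2.resize(c["img"][180:300,225:385],(800,600),interpolation=cv2.INTER_CUBIC))
  for q,z in dict(patch=.172,rest_tip=.178).items():
    for r in robot.spot_point(q,n)[:1]:
      P=at(c,r["point"],z);print(n,q,r["p"],np.round(r["point"]),np.round(P,4),np.degrees(np.arctan2(*(P[:2]-S)[::-1]))%360)
plan(.5566,-.081,.217,0,.02,7,1)
E
```

```text
wrist patch 0.64 [254. 196.] [ 0.5098 -0.1138  0.172 ] 214.97949195781817
scene patch 0.79 [268. 237.] [ 0.5148 -0.1088  0.172 ] 213.6426284204839
scene rest_tip 0.89 [263. 230.] [ 0.4947 -0.1155  0.178 ] 209.12424800300371
t 18.6667 pos [ 0.5516 -0.0803  0.3038] q6 -1.205 F [-0.34 -0.34  0.63] T [ 0.046 -0.146  0.002] w 0.0774
[[0.0005, 0.001, 0.02]] [0.0] left 0.0 pos_end [ 0.5527 -0.0804  0.2838]
```

View pics/wrist12.png

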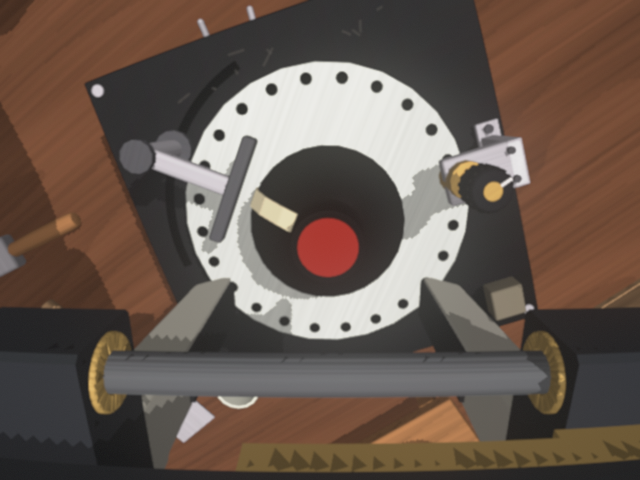

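View pics/scene12.png

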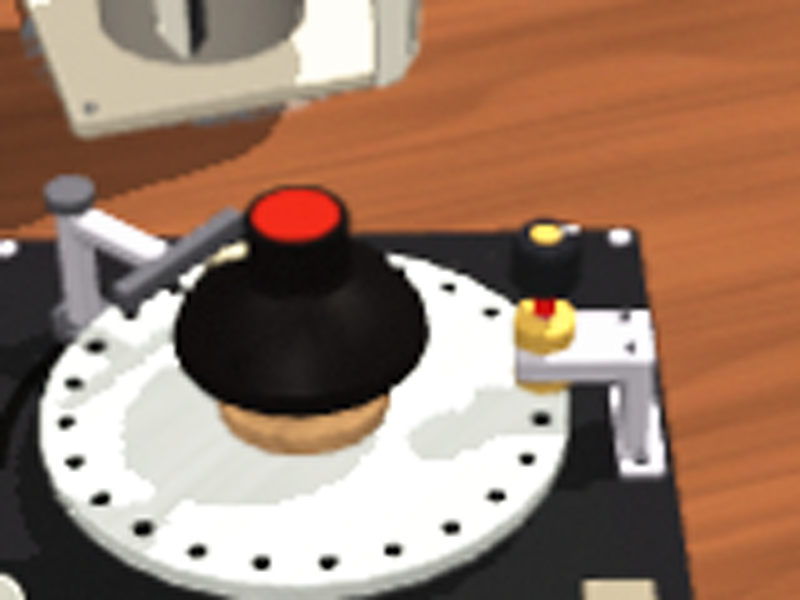

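```bash
python3 - <<'E'
from plan import *
c=robot.capture("wrist");cv2.imwrite("pics/w13c.png",cv2.resize(c["img"][120:270,190:390],(800,600),interpolation=cv2.INTER_CUBIC))
S=np.array([.5566,-.081])
print(proj(c,[[.5566,-.081,.233]]))
def a(P): return np.degrees(np.arctan2(*(P[:2]-S)[::-1]))%360
for p in((256,200),(255,201),(257,199)): P=at(c,p,.172);print(P,a(P),np.hypot(*(P[:2]-S)))
A=at(c,(256,140),.185);B=at(c,(225,241),.185);M=(A+B)/2;print(A,B,np.linalg.norm(A-B),M,a(M))
th=np.radians(214.5);print(proj(c,[[S[0]+.058*np.cos(th),S[1]+.058*np.sin(th),.172],[S[0]+.068*np.cos(th),S[1]+.068*np.sin(th),.178]]))
E
```

```text
[[329.92920211 255.05490246]]
[ 0.508486   -0.11185483  0.172     ] 212.67147719977498 0.05715747770651768
[ 0.50865849 -0.11288524  0.172     ] 213.62733097466466 0.0575765329036744
[ 0.50831364 -0.1108258   0.172     ] 211.70303494486623 0.056755179294849745
[ 0.47539471 -0.08453129  0.185     ] [ 0.51876109 -0.14445421  0.185     ] 0.07396890773157351 [ 0.4970779  -0.11449275  0.185     ] 209.36621053867137
[[254.04721974 201.91460379]
 [239.23009508 198.46149134]]
```

View pics/w13c.png

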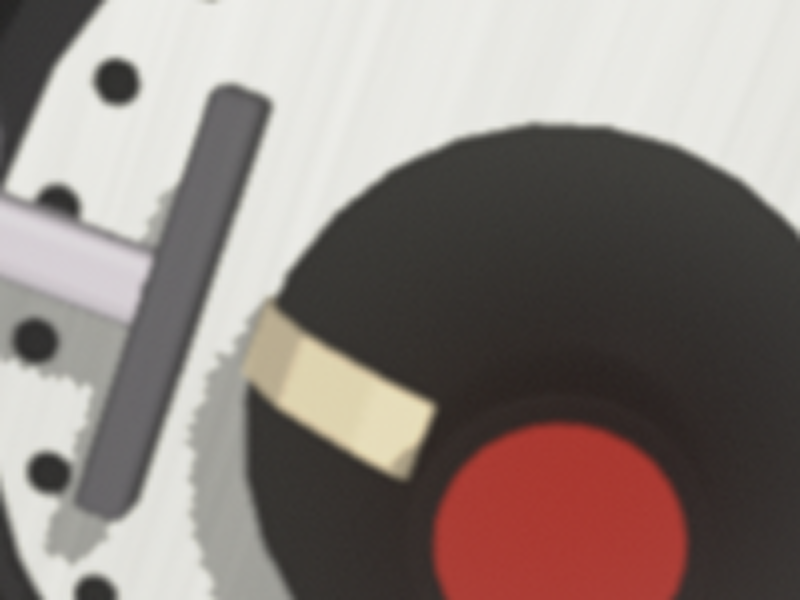

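```bash
python3 - <<'E'
from plan import *
c=robot.capture("wrist")
S=np.array([.5566,-.081])
def a(P): return np.degrees(np.arctan2(*(P[:2]-S)[::-1]))%360
P=at(c,(254,204),.172);print(P,a(P),np.hypot(*(P[:2]-S)))
for z in(.178,.185,.188):
  A=at(c,(258,145),z);B=at(c,(225,247),z);M=(A+B)/2;n=np.array([-(B-A)[1],(B-A)[0]]);
  print(z,np.linalg.norm(A-B),M,a(M),np.hypot(*(M[:2]-S)),"normal",np.degrees(np.arctan2(n[1],n[0]))%360,"dist",np.linalg.norm(P[:2]-M[:2]))
print(robot.observe()["tcp_pos"])
E
```

```text
[ 0.51002784 -0.11481854  0.172     ] 215.98540994027707 0.05755570853350131
0.178 0.07739535737246298 [ 0.50071499 -0.11817372  0.178     ] 213.63115264879394 0.06711944443547974 normal 35.112246983382015 dist 0.0098988082781572
0.185 0.07555687765987291 [ 0.5005437  -0.11631169  0.185     ] 212.20816734560955 0.06625121845143804 normal 35.11224698338202 dist 0.009600955331998404
0.188 0.07476895778304862 [ 0.5004703  -0.11551368  0.188     ] 211.58700654193993 0.06589186486986359 normal 35.11224698338206 dist 0.009582791198411733
[ 0.5517422  -0.08030617  0.30405657]
```

```bash
python3 -c "
from rig import robot
print(robot.job_done())"
```

```text
the job is handed in; nothing more can be done
None
```

I wound the index screw out until it parked by itself, turned the bowl so the stripe faces the tool rest, and handed the job in at about 19 s. No verdict is reported.

**Index screw:**
- The knob met the thread after about 5.8 mm of pull. I wound it about 3.3 rad counter-clockwise until the stop showed as a twist of 0.4 N m in one reading. That is more than the 0.1 N m you gave; the twist was gone after I held still for two steps.
- The pull was mostly 7–9 N in all, with a brief peak of 13.9 N at first contact. That peak is about 8.5 N beyond the spring, under the 15 N limit.
- After release the knob stayed up. The last pictures show it about 15 mm higher with the red band clear of the collar, and the wheel turned freely afterwards.

**Bowl:** I gripped it by the foot and turned it about 0.9 rad counter-clockwise. In the last wrist picture, the stripe's outer end was about 10 mm from the middle of the rest's edge, within the 17 mm limit. The angles I measured for stripe and rest agree to about 2–4°. The point finder disagreed by a similar amount from the scene camera, where the view is partly hidden, and the rest was not found in that last wrist picture.

**What disagreed or went wrong:**
- The fingertips looked to be about level with the reported TCP, not 22 mm ahead of it. My first grasp of the knob therefore closed above it without any contact force. I measured the tips from two cameras and gripped again lower.
- I saw nothing else disturbed, though I did not check the other objects one by one. The gripper was open and clear above the bowl at hand-in.

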